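# Snap the lathe's new control board home

### The arm

A 6-joint arm with a two-finger parallel gripper is mounted at the origin on the work surface. World frame = base frame: x ahead of the robot, y to its left, z up, the work surface at z = 0. Lengths are in m, angles in rad, forces in N, time in s.
With the tool pointing down it reaches from about 0.3 to 0.775 m from the base axis. Payload 14.6 kg.
Tool frame: the origin (TCP) lies where the fingers leave the gripper's body, on its centre line; the fingertips stand 97 mm ahead of it and the grasp point (between the pads) lies 78 mm ahead of it; z points along the fingers, y is the direction in which the jaws open and shut (so a half turn about z gives the same grasp; the last joint's range is limited). The gripper opens to 94 mm and grips with 3 to 60 N. Pads are 16 mm wide; open, the fingers measure 119 mm over their backs; the gripper's body (75 mm by 177 mm) begins 78 mm behind the grasp point.
Start: joints at [-1.168, 0.3, 1.521, -0, 1.321, -0.067], TCP at [0.249, -0.49, 0.303] pointing down, gripper open.
Joint ranges: [-3.03, 3.03], [-0.79, 2.21], [0.23, 2.52], [-1.04, 4.18], [0, 3.07], [-2.55, 2.55]. Speed limits (rad/s): [2.22, 2.22, 2.57, 3.14, 3.14, 3.14].

### API

Orientations are given as a unit quaternion [w, x, y, z].
In Python, from bench import monitor, eyes, workorder gives the robot as it stands.
- The arm moves only by the shell command python3 -m crank 'ROWS' [FORCE]. ROWS is JSON, a list of rows, each an object with "dp": the shift along the tool's x, y, z in units of 150 mm (1.0 is 150 mm), a list of three; "rotation": the turn, a rotation vector about the tool's x, y, z in units of 90 degrees (1.0 is 90 degrees), a list of three; "jaw": the closure, from 0 (fully open) to 1 (shut). A call has exactly 10 rows; each row is the pose to reach, as a shift and turn from the pose commanded when the call began, along the tool's axes at that moment; what a row does not reach only later rows make up. A row lasts 1/10 s, in which the tool goes at most 50 mm and 8.59 degrees, less where a joint would pass 70% of its speed; a pose out of reach is approached as far as the arm can. A call with a number of a shift or a turn outside -1 to 1 is refused whole. A call with a gripper value outside its range is refused whole. The fingers move at their own pace and stop on an object; FORCE is the grip in N (left out, the last holds). Time passes only in rows, so rows that repeat a pose let the fingers close, or fill a call up. It gives the time, the measured TCP pose, the force and the opening at its end, in the units of the state.
- monitor.get_state(): the state, without advancing time (a new reading comes with each control period).
- eyes.camera(name): name is "scene" or "top"; returns the picture (480x640x3 uint8, red, green, blue); there is no depth.
- eyes.camera_params(name): a dict with "mtx" (3x3 intrinsics, pixels), "k1" (the pictures are not rectified: a ray, as slopes to the right and down, at radius r is drawn at 1 + k1 r^2 times it, then the intrinsics apply), "rvec" (rotation vector, rad) and "tvec" (3), from world to camera coordinates, as OpenCV has them. Camera axes: x right, y down, z forward; pixel columns grow to the right and rows downward; lengths in m; the calibration is good to about 2 mm. A picture is of the moment at which its call begins. camera_params takes no time and is no camera call.
- workorder.sign_off(): hands the job in, once; it reports no verdict.
The state is a dict: "time_s": time; "joint_pos": joint angles; "joint_velocities": joint speeds; "joint_efforts": joint torques, N m; "eef_pos": TCP position; "tool_rot": TCP orientation; "wrist_force": force on the tool from outside, world axes, zero at the start; "ft_torque": the same for the moment, N m; "width": finger opening in m.
Only numpy, scipy, OpenCV 4.12 (cv2) and the standard library are available. Lean on these libraries where they do the work, as an engineer would, in place of code of your own. Each camera call takes 0.05 s, during which the arm holds its last target.

### The job

The wood lathe's speed-control box lies open on the bench and its new circuit board is on the rubber mat. Lift the board by its heatsink, set it over the four snap posts in the box with its terminal strip at the cable-gland end, then press it down until it has clicked through on all four posts and is fully home. Press firmly but do not slam or force it, and leave the screwdriver and the jar that stand among these things where they are.

Things in the scene. Friction and masses are not known exactly. Their poses are not given: they have to be found in the camera images.
- box: Control box: open grey steel tray fixed on the bench, 270 x 200 mm, 42 mm high, walls and floor 4 mm. Origin: centre of its underside. x along its 270 mm length, y along its 200 mm width, z up. Two black cable glands stick 28 mm out of its -x end wall (the gland end). Four off-white nylon snap posts stand on its floor in a 144 x 84 mm rectangle about the origin
- board_grip (a point): New circuit board (loose, green, 170 x 110 x 3 mm, about 0.35 kg), given at the centre of its aluminium heatsink, in the middle of the board; underside 25.5 mm and top face 22.5 mm below this point. x along its 170 mm length, y along its 110 mm width, z up. The heatsink, 60 mm along x, 30 mm along y, 45 mm tall, is the part to grasp (across y)
- board_terminals (a point): Top middle of the board's grey terminal strip (52 mm along y, 13 mm tall, five screws) near its -x edge. A transformer (20 mm tall) stands between it and the heatsink; two black capacitors (30 mm tall) near the +x edge at y = +-12.5 mm
- board_press0 (a point): Bare spot on the board's top face to press on for post 0: 26 mm from hole 0 towards the board's middle, along x, at (-46, -42) mm in the board's x, y; bare for 18 mm all round. The like spots for posts 1, 2, 3 are at (-46, +42), (+46, -42), (+46, +42) mm
- mat: The dark rubber mat fixed to the bench on which the board starts, 240 x 170 x 4 mm. Origin: centre of its underside, x along its length
- board_hole0 (a point): Centre of the board's hole 0, 12 mm wide, on its underside, at (-72, -42) mm in the board's x, y; it belongs on post 0
- post0_shoulder (a point): Snap post 0 (gland end, its -y side), at (-72, -42) mm in the box's x, y: centre of its shoulder face, 22 mm above the bench, where the board's underside comes to rest. Each post: 18 mm round shoulder, above it an arrow-shaped head tapering up to a 6 mm tip 16 mm above the shoulder, with two sprung barbs 16 mm across along x
- board_hole1 (a point): Centre of the board's hole 1, 12 mm wide, on its underside, at (-72, +42) mm in the board's x, y; it belongs on post 1
- post1_shoulder (a point): Snap post 1 (gland end, its +y side), at (-72, +42) mm in the box's x, y: centre of its shoulder face, 22 mm above the bench, where the board's underside comes to rest. Laid over the posts the board first rests loose on the barbs, its underside 8 to 10 mm above the shoulders. About 15 to 18 N on the bare spot beside a post clicks that corner through; until then the corner diagonally opposite may rise by up to 8 mm. Over about 50 N may crack the board
- board_hole2 (a point): Centre of the board's hole 2, 12 mm wide, on its underside, at (+72, -42) mm in the board's x, y; it belongs on post 2
- post2_shoulder (a point): Snap post 2 (plain end, its -y side), at (+72, -42) mm in the box's x, y: centre of its shoulder face, 22 mm above the bench, where the board's underside comes to rest. Once clicked, the barbs spread above the board and hold it down on the shoulder
- board_hole3 (a point): Centre of the board's hole 3, 12 mm wide, on its underside, at (+72, +42) mm in the board's x, y; it belongs on post 3
- post3_shoulder (a point): Snap post 3 (plain end, its +y side), at (+72, +42) mm in the box's x, y: centre of its shoulder face, 22 mm above the bench, where the board's underside comes to rest
- screwdriver_grip (a point): Bystander: screwdriver with a wooden handle, 200 mm long, lying between the box and the mat. Middle of its handle
- jar: Bystander: glass jar with a steel lid, 56 mm wide, 65 mm tall. Origin: centre of its underside
There are look-alikes about, which are no part of the job. Of the things that look like the part that bears board_grip, the smaller one is meant.

How it is judged:
By the outcome, as a careful person would: the job done as asked, in the order asked, and still so for the second after the job is handed in, with the robot touching nothing.
It also fails if it takes over 51 s, if anything falls off the work surface, if the arm or the gripper's body presses on something with over 40 N, if the wrist force passes 120 N, or if a joint passes its speed limit or range.

## Working session

There is one attempt and no reset: what is moved stays moved. The work goes in short steps, Python scripts to look and compute and a shell command to move; the robot and the scene stay as the last step left them, time stands still between calls to the robot, and variables do not carry over. Pictures are saved under pics/ and viewed, and the job is handed in when it is done.

```bash
ls; mkdir -p pics; python3 - <<'E'
from bench import monitor, eyes
import cv2
print(monitor.get_state())
for n in("scene","top"):
    im=eyes.camera(n); cv2.imwrite(f"pics/{n}0.png",im[:,:,::-1]); print(n,eyes.camera_params(n))
E
```

```text
pics
{'time_s': 0.0, 'joint_pos': array([-1.16762568e+00,  3.00473160e-01,  1.52158268e+00, -5.67741740e-06,
        1.32068566e+00, -6.65886101e-02]), 'joint_velocities': array([-0.00016519, -0.00138618,  0.00075557, -0.00035562,  0.00040195,
       -0.00068186]), 'joint_efforts': array([-1.04443534e-03, -5.31805229e+01, -3.52738488e+01,  7.07819802e-02,
        2.43476004e-02, -5.79041625e-05]), 'eef_pos': array([ 0.24891307, -0.4902844 ,  0.30208446]), 'tool_rot': array([-5.65845994e-04,  9.72542038e-01,  2.32726567e-01, -9.89254871e-05]), 'wrist_force': array([ 0.29463615, -0.71702724, -0.73592451]), 'ft_torque': array([-0.03544439, -0.03068261, -0.00943455]), 'width': 0.09348673962969244}
scene {'mtx': array([[441.43227675,   0.        , 323.9811292 ],
       [  0.        , 441.43227675, 225.95253412],
       [  0.        ,   0.        ,   1.        ]]), 'k1': -0.09676685953067063, 'rvec': array([ 2.1758474 ,  0.95416434, -0.38093129]), 'tvec': array([-0.34245606, -0.22570198,  1.05833266])}
top {'mtx': array([[435.53281654,   0.        , 320.99669587],
       [  0.        , 435.53281654, 233.23122046],
       [  0.        ,   0.        ,   1.        ]]), 'k1': -0.025120297121724644, 'rvec': array([ 2.15056792, -2.13539637,  0.13255549]), 'tvec': array([-0.00148379,  0.4921817 ,  0.87075946])}
```

View pics/scene0.png

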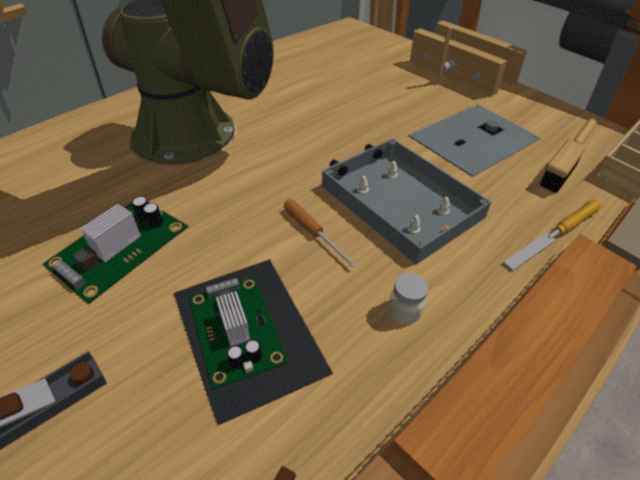

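View pics/top0.png

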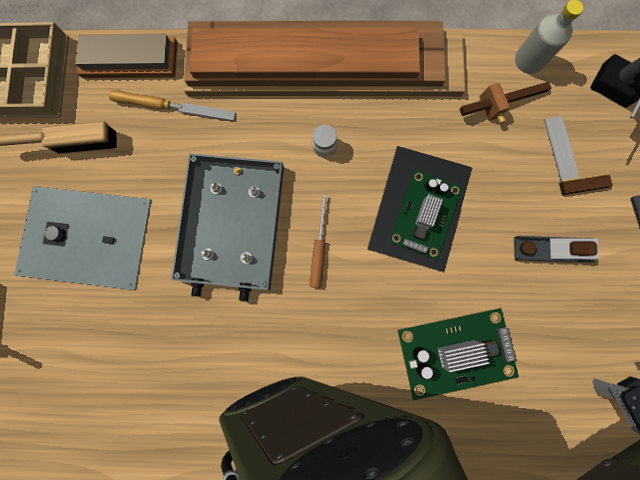

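The target board is on the mat (top view about (425,212)). The larger look-alike lies at about (460,352). The box is at about (230,222) with its glands facing the robot, and the screwdriver is at about (320,245). The jar is at about (325,140). Next I'll enlarge crops.

```bash
python3 - <<'E'
import cv2
t=cv2.imread("pics/top0.png"); s=cv2.imread("pics/scene0.png")
def crop(im,x,y,w,h,k,n): cv2.imwrite(f"pics/{n}.png",cv2.resize(im[y:y+h,x:x+w],None,fx=k,fy=k,interpolation=cv2.INTER_CUBIC))
crop(t,360,140,120,140,5*.8 if 0 else 4,"c_board")
crop(t,160,145,140,160,3.75,"c_box")
crop(s,170,255,170,170,3.5,"s_board")
crop(s,310,130,190,140,4,"s_box")
E
```

```text
(no output)
```

View pics/c_board.png

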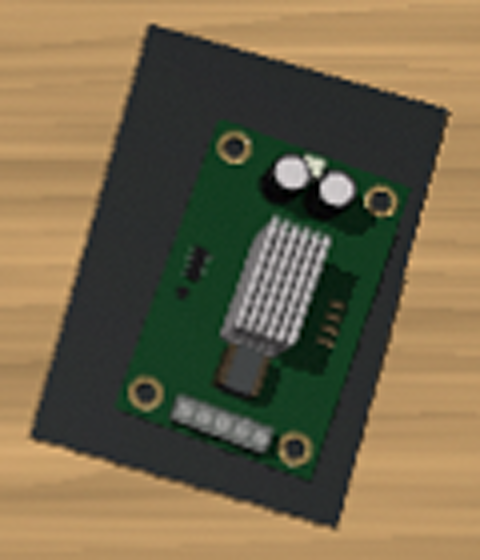

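View pics/c_box.png

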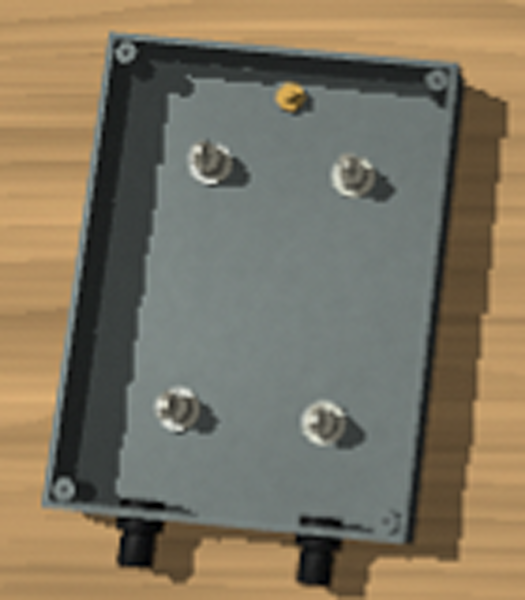

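View pics/s_board.png

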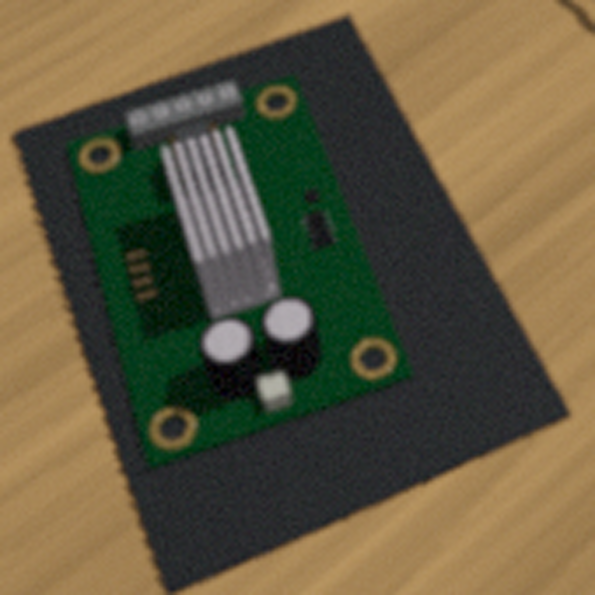

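View pics/s_box.png

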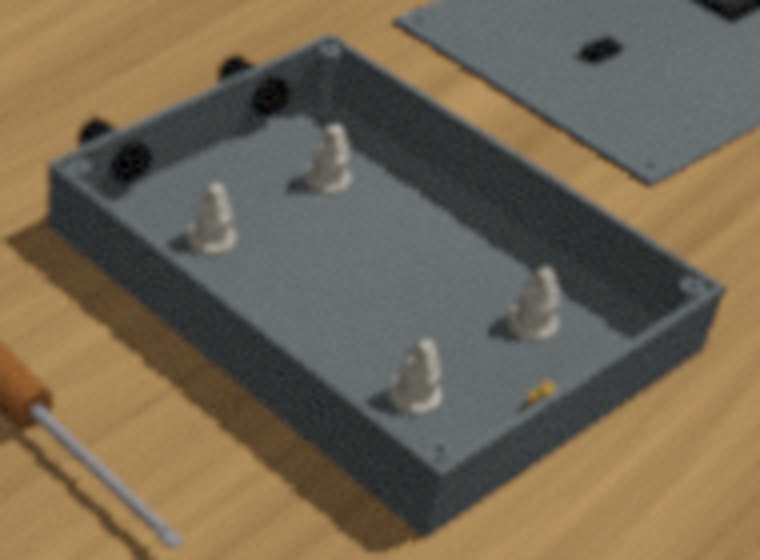

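```bash
cat > h.py <<'E'
import numpy as np, cv2
from bench import eyes
from scipy.optimize import least_squares
P={n:eyes.camera_params(n) for n in("scene","top")}
def proj(n,X):
    p=P[n]; d=np.array([p["k1"],0,0,0.])
    return cv2.projectPoints(np.asarray(X,float).reshape(-1,3),p["rvec"],p["tvec"],p["mtx"],d)[0].reshape(-1,2)
def ray(n,uv,z):
    p=P[n]; d=np.array([p["k1"],0,0,0.])
    x=cv2.undistortPoints(np.array([[uv]],float),p["mtx"],d).ravel()
    R=cv2.Rodrigues(p["rvec"])[0]; c=-R.T@p["tvec"]; v=R.T@np.array([x[0],x[1],1]); return c+v*(z-c[2])/v[2]
def px(c,k,o): return (np.array(c)+.5)/k-.5+np.array(o)
def place(q,L):
    L=np.asarray(L,float);c,s=np.cos(q[2]),np.sin(q[2])
    return np.c_[q[0]+c*L[:,0]-s*L[:,1],q[1]+s*L[:,0]+c*L[:,1],L[:,2]]
def fit(obs,q0):  # obs: list of (cam, local pts(world z), pixels)
    f=lambda q:np.concatenate([(proj(n,place(q,L))-U).ravel() for n,L,U in obs])
    r=least_squares(f,q0,loss="soft_l1"); return r.x,f(r.x)
E
python3 - <<'E'
from h import *
H=np.array([[-.072,-.042,.007],[-.072,.042,.007],[.072,-.042,.007],[.072,.042,.007]])
tb=("top",H,px([(295,449),(145,393),(380,202),(234,148)],4,(360,140)))
sb=("scene",H,px([(100,155),(277,102),(173,428),(373,358)],3.5,(170,255)))
def rep(l,o,q0):
    q,r=fit(o,q0);print(l,np.round(q,4),"res px",np.round(r,1).tolist());return q
for l,o in(("board top",[tb]),("board scene",[sb]),("board",[tb,sb])): rep(l,o,[.5,-.2,0])
C=np.array([[-.135,-.1,.042],[-.135,.1,.042],[.135,-.1,.042],[.135,.1,.042]])
Z=H.copy();Z[:,2]=.022; T=H.copy();T[:,2]=.038
tc=("top",C,px([(412,543),(43,507),(461,66),(110,34)],3.75,(160,145)))
tz=("top",Z,px([(323,424),(177,411),(353,177),(210,165)],3.75,(160,145)))
sc=("scene",C,px([(52,165),(328,40),(437,468),(722,290)],4,(310,130)))
st=("scene",T,px([(215,187),(335,128),(425,343),(545,270)],4,(310,130)))
for l,o in(("c top",[tc]),("post top",[tz]),("c scene",[sc]),("tips scene",[st]),("posts",[tz,st]),("all",[tz,tc,sc,st])): rep(l,o,[.5,.2,0])
for n,uv,z in(("top",(325,139),.065),("top",(325,197),.01),("top",(318,245),.02)): print(ray(n,uv,z))
E
```

```text
board top [ 0.5395 -0.2221 -0.3573] res px [-0.1, 0.0, 0.1, 0.1, 0.1, -0.1, -0.0, -0.0]
board scene [ 0.5405 -0.2214 -0.3573] res px [0.0, 0.0, -0.1, 0.1, 0.1, -0.2, 0.0, 0.2]
board [ 0.5401 -0.2216 -0.3569] res px [-0.4, -0.3, -0.2, -0.2, -0.1, -0.4, -0.3, -0.3, -0.3, -0.1, -0.4, 0.0, -0.2, -0.3, -0.3, 0.1]
c top [ 0.5178  0.1955 -0.085 ] res px [-1.0, 0.3, 0.5, 0.6, -0.1, -0.9, 0.3, -0.2]
post top [ 0.5152  0.1944 -0.0875] res px [0.3, 0.6, -0.3, 0.3, 0.3, -0.4, -0.3, -0.6]
c scene [ 0.5183  0.197  -0.0892] res px [-1.6, -0.7, 0.3, -1.7, 0.1, 1.9, 0.5, -0.3]
tips scene [ 0.518   0.1987 -0.085 ] res px [0.1, -0.1, -0.1, -0.0, 0.1, -0.1, -0.1, 0.2]
posts [ 0.5169  0.1963 -0.0843] res px [-0.5, -0.2, -1.1, -0.4, -0.7, -1.2, -1.3, -1.4, -1.1, 0.2, -1.3, 0.2, -1.2, 0.2, -1.2, 0.5]
all [ 0.5177  0.1962 -0.0867] res px [-0.5, -0.6, -1.1, -0.9, -0.6, -1.5, -1.1, -1.8, -1.4, 0.4, 0.1, 0.6, -0.3, -0.7, 0.1, -0.2, -2.1, -0.6, -0.3, -1.7, -0.1, 1.9, 0.0, -0.4, -0.8, 0.3, -0.9, 0.3, -1.0, 0.4, -1.0, 0.7]
[ 0.68488521 -0.00517273  0.065     ]
[ 0.57452817 -0.00563742  0.01      ]
[0.46911553 0.00831476 0.02      ]
```

```bash
cat >> h.py <<'E'
from scipy.spatial.transform import Rotation as Ro
from bench import monitor
def R_(q): return Ro.from_quat([q[1],q[2],q[3],q[0]])
def tgt(g,yaw,cmd=None,tip=False):
    """g: grasp point world, yaw: angle of the tool x axis wanted (mod pi)"""
    s=monitor.get_state(); p,R=(s["eef_pos"],R_(s["tool_rot"])) if cmd is None else cmd
    best=None
    for y in(yaw,yaw+np.pi):
        c,n=np.cos(y),np.sin(y)
        T=Ro.from_matrix(np.array([[c,n,0],[n,-c,0],[0,0,-1.]]))
        v=(R.inv()*T).as_rotvec()
        if best is None or np.linalg.norm(v)<np.linalg.norm(best): best=v
    t=np.array(g)+[0,0,.097 if tip else .078]
    print("dp",np.round(R.inv().apply(t-p)/.15,4).tolist(),"rot",np.round(best/(np.pi/2),4).tolist())
def st():
    s=monitor.get_state(); R=R_(s["tool_rot"]).as_matrix()
    g=s["eef_pos"]+.078*R[:,2]
    print("t",round(s["time_s"],2),"grasp",np.round(g,4),"xyaw",round(float(np.arctan2(R[1,0],R[0,0])),4),"z",np.round(R[:,2],3),"F",np.round(s["wrist_force"],1),"M",np.round(s["ft_torque"],2),"w",round(s["width"],4),"j",np.round(s["joint_pos"],2))
E
python3 - <<'E'
from h import *
st(); tgt([.54,-.2216,.16],-.3569)
tgt([.54,-.2216,.031],-.3569)
E
```

```text
t 0.1 grasp [ 0.2489 -0.4902  0.2242] xyaw 0.4698 z [-0.     0.001 -1.   ] F [-0.6  0.2 -0.2] M [-0.06  0.02 -0.04] w 0.0942 j [-1.17  0.3   1.52 -0.    1.32 -0.07]
dp [2.5411, -0.7184, 0.4287] rot [-0.0006, 0.0002, 0.5263]
dp [2.5411, -0.7176, 1.2887] rot [-0.0006, 0.0002, 0.5263]
```

```bash
python3 -m crank '[{"dp":[0.1,-0.07,0.04],"rotation":[0,0,0.05],"jaw":0},{"dp":[0.2,-0.14,0.08],"rotation":[0,0,0.1],"jaw":0},{"dp":[0.32,-0.22,0.12],"rotation":[0,0,0.16],"jaw":0},{"dp":[0.44,-0.32,0.17],"rotation":[0,0,0.22],"jaw":0},{"dp":[0.56,-0.40,0.22],"rotation":[0,0,0.28],"jaw":0},{"dp":[0.68,-0.49,0.27],"rotation":[0,0,0.34],"jaw":0},{"dp":[0.80,-0.58,0.32],"rotation":[0,0,0.4],"jaw":0},{"dp":[0.9,-0.65,0.36],"rotation":[0,0,0.46],"jaw":0},{"dp":[1.0,-0.70,0.40],"rotation":[0,0,0.52],"jaw":0},{"dp":[1.0,-0.70,0.42],"rotation":[0,0,0.5263],"jaw":0}]' 25; python3 - <<'E'
from h import *
st(); tgt([.54,-.2216,.16],-.3569); tgt([.54,-.2216,.033],-.3569)
E
```

```text
time_s: 1.1
eef_pos: [0.3357, -0.3277, 0.2391]
tool_rot: [-0.0, 0.984, -0.178, -0.0]
wrist_force: [0.7, -0.7, -0.2]
width: 0.0939
t 1.1 grasp [ 0.3357 -0.3276  0.1611] xyaw -0.3572 z [-0.001  0.001 -1.   ] F [ 0.7 -0.7 -0.2] M [0.05 0.03 0.01] w 0.0939 j [-0.85  0.19  1.82  0.    1.14  1.08]
dp [1.0284, -1.1388, 0.0071] rot [-0.0004, 0.0005, -0.0002]
dp [1.029, -1.1383, 0.8538] rot [-0.0004, 0.0005, -0.0002]
```

```bash
python3 -m crank '[{"dp":[0.08,-0.08,0],"rotation":[0,0,0],"jaw":0},{"dp":[0.2,-0.2,0],"rotation":[0,0,0],"jaw":0},{"dp":[0.32,-0.32,0],"rotation":[0,0,0],"jaw":0},{"dp":[0.45,-0.45,0],"rotation":[0,0,0],"jaw":0},{"dp":[0.58,-0.58,0],"rotation":[0,0,0],"jaw":0},{"dp":[0.7,-0.7,0.02],"rotation":[0,0,0],"jaw":0},{"dp":[0.82,-0.82,0.06],"rotation":[0,0,0],"jaw":0},{"dp":[0.92,-0.92,0.1],"rotation":[0,0,0],"jaw":0},{"dp":[1,-1,0.15],"rotation":[0,0,0],"jaw":0},{"dp":[1,-1,0.2],"rotation":[0,0,0],"jaw":0}]'; python3 - <<'E'
from h import *
st(); tgt([.54,-.2216,.033],-.3569)
E
```

```text
time_s: 2.1
eef_pos: [0.529, -0.2406, 0.2089]
tool_rot: [-0.0, 0.984, -0.176, -0.0]
wrist_force: [-0.4, -0.6, 0.4]
width: 0.094
t 2.1 grasp [ 0.529  -0.2406  0.1309] xyaw -0.3537 z [-0.  0. -1.] F [-0.4 -0.6  0.4] M [ 0.07 -0.   -0.02] w 0.094 j [-0.49  0.46  1.53  0.    1.15  1.43]
dp [0.0249, -0.1444, 0.6526] rot [-0.0, 0.0001, 0.0021]
```

```bash
python3 -m crank '[{"dp":[0.01,-0.05,0.04],"rotation":[0,0,0],"jaw":0},{"dp":[0.02,-0.1,0.1],"rotation":[0,0,0],"jaw":0},{"dp":[0.026,-0.14,0.18],"rotation":[0,0,0],"jaw":0},{"dp":[0.026,-0.14,0.28],"rotation":[0,0,0],"jaw":0},{"dp":[0.026,-0.14,0.38],"rotation":[0,0,0],"jaw":0},{"dp":[0.026,-0.14,0.48],"rotation":[0,0,0],"jaw":0},{"dp":[0.026,-0.14,0.56],"rotation":[0,0,0],"jaw":0},{"dp":[0.026,-0.14,0.62],"rotation":[0,0,0],"jaw":0},{"dp":[0.026,-0.14,0.65],"rotation":[0,0,0],"jaw":0},{"dp":[0.026,-0.14,0.65],"rotation":[0,0,0],"jaw":0}]'; python3 - <<'E'
from h import *
st(); tgt([.54,-.2216,.033],-.3569)
for n in("scene","top"): cv2.imwrite(f"pics/{n}1.png",eyes.camera(n)[:,:,::-1])
a=cv2.imread("pics/scene1.png")[200:440,160:400];b=cv2.imread("pics/top1.png")[100:340,330:570]
cv2.imwrite("pics/m1.png",cv2.resize(np.hstack([a,b]),(800,400),interpolation=cv2.INTER_CUBIC))
E
```

```text
time_s: 3.1
eef_pos: [0.5391, -0.2224, 0.1117]
tool_rot: [-0.0, 0.984, -0.178, -0.0]
wrist_force: [-0.6, -0.2, -0.2]
width: 0.0938
t 3.1 grasp [ 0.539  -0.2224  0.0337] xyaw -0.357 z [-0.001  0.    -1.   ] F [-0.6 -0.2 -0.2] M [ 0.09  0.03 -0.01] w 0.0938 j [-0.45  0.59  1.58 -0.    0.97  1.47]
dp [0.004, -0.0074, 0.0044] rot [-0.0, 0.0004, -0.0]
```

View pics/m1.png

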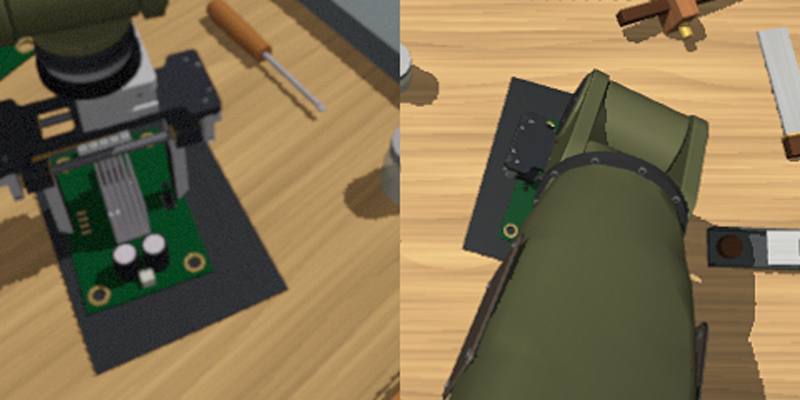

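The fingers straddle the heatsink (left panel about (125,190)), so I'll close.

```bash
python3 -m crank '[{"dp":[0.004,-0.006,0],"rotation":[0,0,0],"jaw":1},{"dp":[0.004,-0.006,0],"rotation":[0,0,0],"jaw":1},{"dp":[0.004,-0.006,0],"rotation":[0,0,0],"jaw":1},{"dp":[0.004,-0.006,0],"rotation":[0,0,0],"jaw":1},{"dp":[0.004,-0.006,0],"rotation":[0,0,0],"jaw":1},{"dp":[0.004,-0.006,0],"rotation":[0,0,0],"jaw":1},{"dp":[0.004,-0.006,0],"rotation":[0,0,0],"jaw":1},{"dp":[0.004,-0.006,0],"rotation":[0,0,0],"jaw":1},{"dp":[0.004,-0.006,0],"rotation":[0,0,0],"jaw":1},{"dp":[0.004,-0.006,0],"rotation":[0,0,0],"jaw":1}]' 40; python3 - <<'E'
from h import *
st(); tgt([.517,.1965,.15],-.0855)
E
```

```text
time_s: 4.2
eef_pos: [0.54, -0.2218, 0.1121]
tool_rot: [0.0, 0.984, -0.178, -0.0]
wrist_force: [-0.3, -0.8, 0.1]
width: 0.0298
t 4.2 grasp [ 0.54   -0.2218  0.0341] xyaw -0.3569 z [-0. -0. -1.] F [-0.3 -0.8  0.1] M [ 0.03  0.03 -0.01] w 0.0298 j [-0.45  0.59  1.58 -0.    0.97  1.48]
dp [-1.118, -2.5594, -0.7726] rot [0.0, 0.0001, -0.1728]
```

```bash
python3 -m crank '[{"dp":[0,0,-0.06],"rotation":[0,0,0],"jaw":1},{"dp":[0,0,-0.16],"rotation":[0,0,0],"jaw":1},{"dp":[0,0,-0.28],"rotation":[0,0,0],"jaw":1},{"dp":[0,-0.03,-0.4],"rotation":[0,0,0],"jaw":1},{"dp":[-0.03,-0.1,-0.52],"rotation":[0,0,0],"jaw":1},{"dp":[-0.08,-0.2,-0.62],"rotation":[0,0,0],"jaw":1},{"dp":[-0.15,-0.32,-0.7],"rotation":[0,0,0],"jaw":1},{"dp":[-0.2,-0.46,-0.75],"rotation":[0,0,0],"jaw":1},{"dp":[-0.27,-0.6,-0.77],"rotation":[0,0,0],"jaw":1},{"dp":[-0.34,-0.75,-0.77],"rotation":[0,0,0],"jaw":1}]'; python3 - <<'E'
from h import *
st(); tgt([.517,.1965,.15],-.0855)
E
```

```text
time_s: 5.2
eef_pos: [0.5314, -0.0978, 0.2294]
tool_rot: [0.0, 0.984, -0.178, 0.001]
wrist_force: [0.3, -1.1, -4.3]
width: 0.0298
t 5.2 grasp [ 0.5316 -0.0978  0.1514] xyaw -0.3571 z [ 0.002 -0.    -1.   ] F [ 0.3 -1.1 -4.3] M [ 0.06  0.05 -0.06] w 0.0298 j [-0.25  0.35  1.63  0.    1.16  1.68]
dp [-0.776, -1.8042, 0.0085] rot [0.0, -0.0012, -0.1729]
```

```bash
python3 -m crank '[{"dp":[-0.06,-0.13,0],"rotation":[0,0,0],"jaw":1},{"dp":[-0.12,-0.26,0],"rotation":[0,0,0],"jaw":1},{"dp":[-0.18,-0.4,0],"rotation":[0,0,0],"jaw":1},{"dp":[-0.24,-0.54,0],"rotation":[0,0,0],"jaw":1},{"dp":[-0.3,-0.67,0],"rotation":[0,0,0],"jaw":1},{"dp":[-0.35,-0.78,0],"rotation":[0,0,0],"jaw":1},{"dp":[-0.39,-0.87,0],"rotation":[0,0,0],"jaw":1},{"dp":[-0.42,-0.93,0],"rotation":[0,0,0],"jaw":1},{"dp":[-0.43,-0.97,0],"rotation":[0,0,0],"jaw":1},{"dp":[-0.44,-0.99,0],"rotation":[0,0,0],"jaw":1}]'; python3 - <<'E'
from h import *
st(); tgt([.517,.1965,.12],-.0855)
E
```

```text
time_s: 6.2
eef_pos: [0.5217, 0.0638, 0.2278]
tool_rot: [0.0, 0.984, -0.177, 0.0]
wrist_force: [0.2, -0.6, -4.0]
width: 0.0298
t 6.2 grasp [0.5217 0.0638 0.1498] xyaw -0.3568 z [ 0. -0. -1.] F [ 0.2 -0.6 -4. ] M [ 0.06  0.03 -0.04] w 0.0298 j [ 0.05  0.32  1.68 -0.    1.14  1.98]
dp [-0.3383, -0.8177, 0.1988] rot [0.0, -0.0001, -0.1727]
```

```bash
python3 -m crank '[{"dp":[-0.03,-0.08,0],"rotation":[0,0,-0.02],"jaw":1},{"dp":[-0.08,-0.19,0],"rotation":[0,0,-0.04],"jaw":1},{"dp":[-0.13,-0.31,0],"rotation":[0,0,-0.07],"jaw":1},{"dp":[-0.18,-0.43,0.03],"rotation":[0,0,-0.1],"jaw":1},{"dp":[-0.23,-0.55,0.08],"rotation":[0,0,-0.12],"jaw":1},{"dp":[-0.27,-0.66,0.14],"rotation":[0,0,-0.14],"jaw":1},{"dp":[-0.31,-0.75,0.2],"rotation":[0,0,-0.16],"jaw":1},{"dp":[-0.338,-0.8177,0.26],"rotation":[0,0,-0.1727],"jaw":1},{"dp":[-0.338,-0.8177,0.3],"rotation":[0,0,-0.1727],"jaw":1},{"dp":[-0.338,-0.8177,0.33],"rotation":[0,0,-0.1727],"jaw":1}]'; python3 - <<'E'
from h import *
st(); tgt([.517,.1965,.1],-.0855)
for n in("scene","top"): cv2.imwrite(f"pics/{n}2.png",eyes.camera(n)[:,:,::-1])
a=cv2.imread("pics/scene2.png")[100:300,300:500];b=cv2.imread("pics/top2.png")[130:330,140:340]
cv2.imwrite("pics/s2.png",cv2.resize(a,(600,600),interpolation=cv2.INTER_CUBIC))
cv2.imwrite("pics/t2.png",cv2.resize(b,(600,600),interpolation=cv2.INTER_CUBIC))
E
```

```text
time_s: 7.2
eef_pos: [0.5169, 0.1961, 0.1775]
tool_rot: [0.0, 0.999, -0.043, -0.0]
wrist_force: [-0.8, -0.4, -2.8]
width: 0.0296
t 7.2 grasp [0.5168 0.196  0.0995] xyaw -0.0857 z [-0.001 -0.    -1.   ] F [-0.8 -0.4 -2.8] M [0.06 0.04 0.03] w 0.0296 j [ 0.3   0.44  1.64 -0.    1.06  1.95]
dp [0.0007, -0.0029, -0.0036] rot [0.0002, 0.0004, -0.0001]
```

View pics/s2.png

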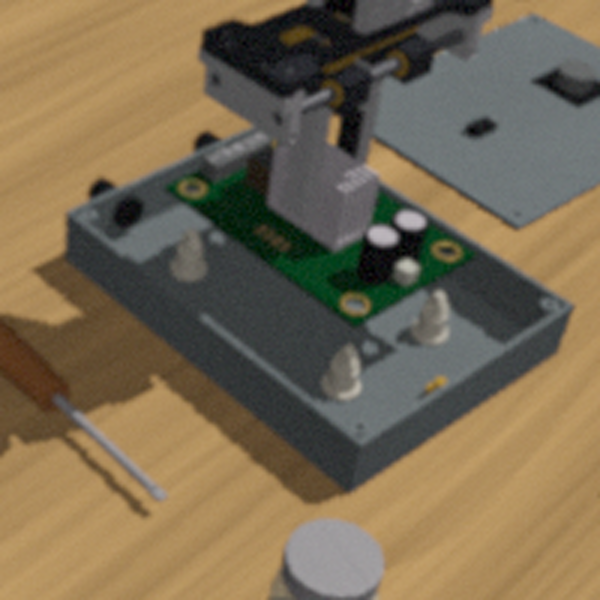

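View pics/t2.png

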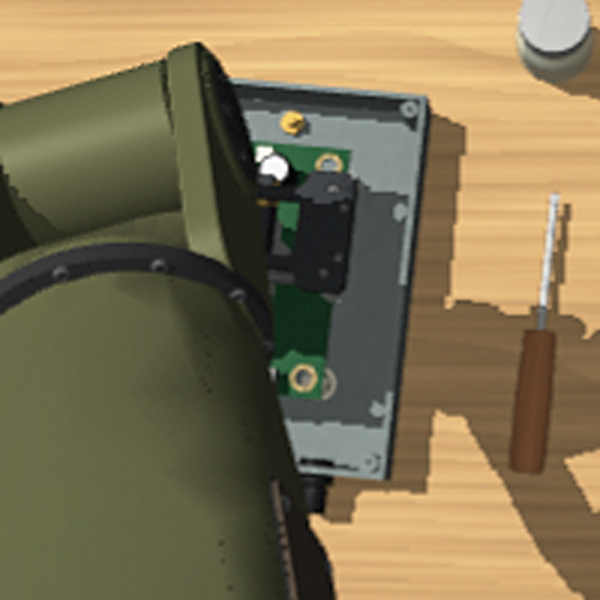

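```bash
python3 - <<'E'
from h import *
t=cv2.imread("pics/top0.png"); s=cv2.imread("pics/scene0.png")
H=np.array([[-.072,-.042,0],[-.072,.042,0],[.072,-.042,0],[.072,.042,0]])
def tiles(im,n,q,fn):
    L=H.copy();L[:,2]=.038; T=proj(n,place(q,L)); L[:,2]=.022;S=proj(n,place(q,L)); out=[]
    for i in range(4):
        o=np.round(S[i]).astype(int)-10
        c=cv2.resize(im[o[1]:o[1]+20,o[0]:o[0]+20],(400,400),interpolation=cv2.INTER_CUBIC)
        k=20
        for a,col in((T,(0,0,255)),(S,(0,200,0))):
            p=((a[i]-o+.5)*k-.5).astype(int); cv2.drawMarker(c,tuple(int(v) for v in p),col,cv2.MARKER_CROSS,30,2)
        out.append(c)
    cv2.imwrite(fn,cv2.resize(np.vstack([np.hstack(out[:2]),np.hstack(out[2:])]),(600,600)))
tiles(t,"top",[.517,.1965,-.0855],"pics/tt.png")
tiles(s,"scene",[.517,.1965,-.0855],"pics/ts.png")
Hh=H.copy();Hh[:,2]=.0725
u=px([(192,188),(355,305),(447,251)],3,(300,100)); print("scene board",*[np.round(v,4) for v in fit([("scene",Hh[[0,2,3]],u)],[.517,.196,-.085])])
u2=px([(304,378),(329,163)],3,(140,130)); print("top board",*[np.round(v,4) for v in fit([("top",Hh[[0,2]],u2)],[.517,.196,-.085])])
Tt=H.copy();Tt[:,2]=.038
u3=px([(190,235),(347,348),(437,292)],3,(300,100));print("tips scene2",*[np.round(v,4) for v in fit([("scene",Tt[[0,2,3]],u3)],[.517,.196,-.085])])
E
```

```text
scene board [ 0.5169  0.1968 -0.0833] [ 0.1301  0.1596  0.007  -0.1732 -0.1353  0.0747]
top board [ 0.5173  0.1954 -0.0831] [ 0.0424 -0.5257 -0.0415  0.5579]
tips scene2 [ 0.518   0.1963 -0.0684] [-0.4809 -0.8039  0.565   0.1069 -0.098   0.4429]
```

View pics/tt.png

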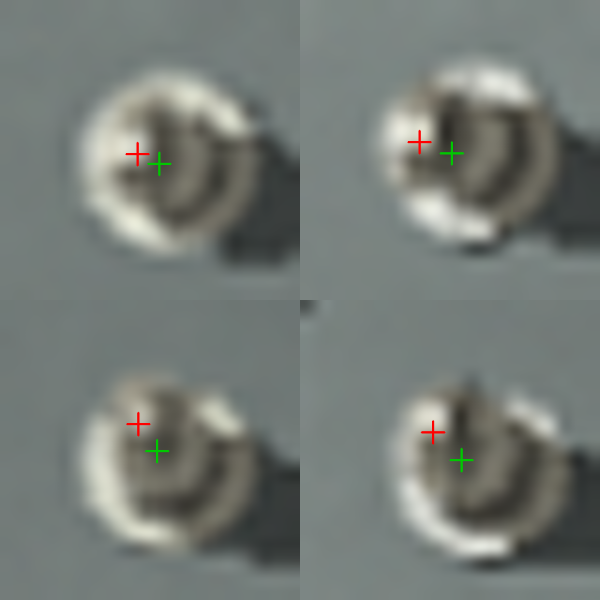

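View pics/ts.png

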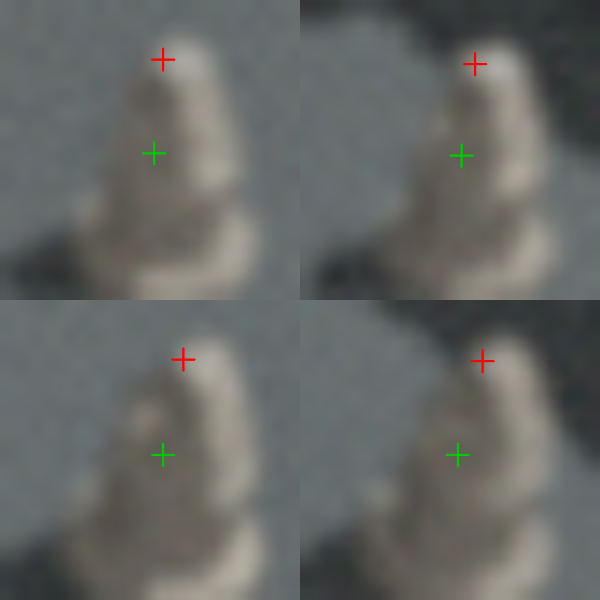

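```bash
python3 -m crank '[{"dp":[0.002,-0.003,0.01],"rotation":[0,0,0],"jaw":1},{"dp":[0.004,-0.006,0.03],"rotation":[0,0,0],"jaw":1},{"dp":[0.006,-0.009,0.05],"rotation":[0,0,0],"jaw":1},{"dp":[0.007,-0.012,0.07],"rotation":[0,0,0],"jaw":1},{"dp":[0.007,-0.012,0.1],"rotation":[0,0,0],"jaw":1},{"dp":[0.007,-0.012,0.13],"rotation":[0,0,0],"jaw":1},{"dp":[0.007,-0.012,0.16],"rotation":[0,0,0],"jaw":1},{"dp":[0.007,-0.012,0.18],"rotation":[0,0,0],"jaw":1},{"dp":[0.007,-0.012,0.19],"rotation":[0,0,0],"jaw":1},{"dp":[0.007,-0.012,0.19],"rotation":[0,0,0],"jaw":1}]'; python3 - <<'E'
from h import *
st(); tgt([.518,.1978,.0715],-.0855)
for n in("scene","top"): cv2.imwrite(f"pics/{n}3.png",eyes.camera(n)[:,:,::-1])
a=cv2.imread("pics/scene3.png")[140:270,330:490];b=cv2.imread("pics/top3.png")[170:270,200:300]
cv2.imwrite("pics/s3.png",cv2.resize(a,(800,650),interpolation=cv2.INTER_CUBIC))
cv2.imwrite("pics/t3.png",cv2.resize(b,(500,500),interpolation=cv2.INTER_CUBIC))
E
```

```text
time_s: 8.3
eef_pos: [0.5181, 0.198, 0.1495]
tool_rot: [0.0, 0.999, -0.043, -0.0]
wrist_force: [0.2, 0.2, -4.1]
width: 0.03
t 8.3 grasp [0.5181 0.198  0.0715] xyaw -0.0857 z [-0. -0. -1.] F [ 0.2  0.2 -4.1] M [0.07 0.   0.03] w 0.03 j [0.3  0.48 1.65 0.   1.01 1.96]
dp [-0.0005, 0.0012, -0.0003] rot [0.0001, 0.0002, -0.0001]
```

View pics/s3.png

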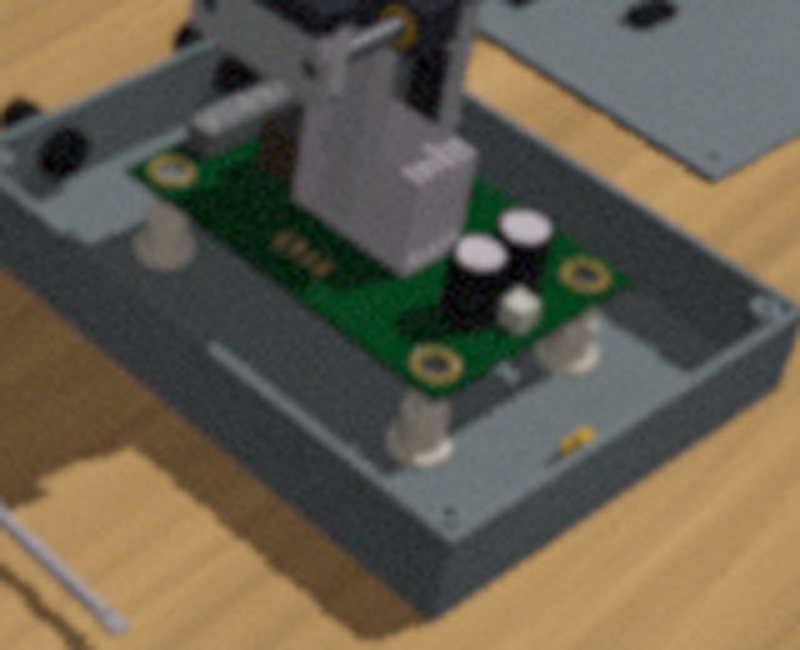

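View pics/t3.png

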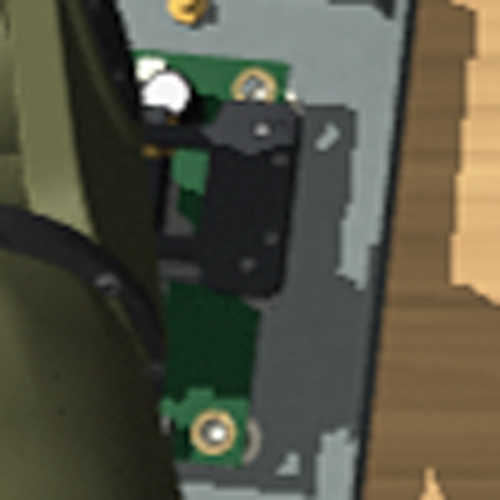

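Through the holes in the top crop, at (214,432) and (254,87), the bright post tips look centred. I'll lower gently onto the barbs.

```bash
python3 -m crank '[{"dp":[0,0,0.006],"rotation":[0,0,0],"jaw":1},{"dp":[0,0,0.012],"rotation":[0,0,0],"jaw":1},{"dp":[0,0,0.018],"rotation":[0,0,0],"jaw":1},{"dp":[0,0,0.024],"rotation":[0,0,0],"jaw":1},{"dp":[0,0,0.03],"rotation":[0,0,0],"jaw":1},{"dp":[0,0,0.036],"rotation":[0,0,0],"jaw":1},{"dp":[0,0,0.042],"rotation":[0,0,0],"jaw":1},{"dp":[0,0,0.048],"rotation":[0,0,0],"jaw":1},{"dp":[0,0,0.053],"rotation":[0,0,0],"jaw":1},{"dp":[0,0,0.053],"rotation":[0,0,0],"jaw":1}]'; python3 - <<'E'
from h import *
st()
E
```

```text
time_s: 9.4
eef_pos: [0.5181, 0.198, 0.1416]
tool_rot: [0.0, 0.999, -0.043, -0.0]
wrist_force: [0.5, 0.1, -2.7]
width: 0.0297
t 9.4 grasp [0.5181 0.198  0.0636] xyaw -0.0856 z [-0. -0. -1.] F [ 0.5  0.1 -2.7] M [ 0.05  0.05 -0.04] w 0.0297 j [ 0.3   0.5   1.66 -0.    0.99  1.96]
```

```bash
python3 -m crank '[{"dp":[0,0,0.004],"rotation":[0,0,0],"jaw":1},{"dp":[0,0,0.008],"rotation":[0,0,0],"jaw":1},{"dp":[0,0,0.012],"rotation":[0,0,0],"jaw":1},{"dp":[0,0,0.012],"rotation":[0,0,0],"jaw":0.94},{"dp":[0,0,0.012],"rotation":[0,0,0],"jaw":0.5},{"dp":[0,0,0.012],"rotation":[0,0,0],"jaw":0.5},{"dp":[0,0,0.012],"rotation":[0,0,0],"jaw":0.5},{"dp":[0,0,0.012],"rotation":[0,0,0],"jaw":0.5},{"dp":[0,0,0.012],"rotation":[0,0,0],"jaw":0.5},{"dp":[0,0,0.012],"rotation":[0,0,0],"jaw":0.5}]'; python3 - <<'E'
from h import *
st()
E
python3 -m crank '[{"dp":[0,0,-0.02],"rotation":[0,0,0],"jaw":0.5},{"dp":[0,0,-0.06],"rotation":[0,0,0],"jaw":0.5},{"dp":[0,0,-0.12],"rotation":[0,0,0],"jaw":0.5},{"dp":[0,0,-0.19],"rotation":[0,0,0],"jaw":0.5},{"dp":[0,0,-0.26],"rotation":[0,0,0],"jaw":0.5},{"dp":[0,0,-0.33],"rotation":[0,0,0],"jaw":0.6},{"dp":[0,0,-0.38],"rotation":[0,0,0],"jaw":1},{"dp":[0,0,-0.42],"rotation":[0,0,0],"jaw":1},{"dp":[0,0,-0.44],"rotation":[0,0,0],"jaw":1},{"dp":[0,0,-0.45],"rotation":[0,0,0],"jaw":1}]'; python3 - <<'E'
from h import *
st()
for n in("scene","top"): cv2.imwrite(f"pics/{n}4.png",eyes.camera(n)[:,:,::-1])
a=cv2.imread("pics/scene4.png")[140:270,330:490];b=cv2.imread("pics/top4.png")[170:270,200:300]
cv2.imwrite("pics/s4.png",cv2.resize(a,(800,650),interpolation=cv2.INTER_CUBIC))
cv2.imwrite("pics/t4.png",cv2.resize(b,(500,500),interpolation=cv2.INTER_CUBIC))
c,s=np.cos(-.0855),np.sin(-.0855)
for x,y in((-46,-42),(-46,42),(46,-42),(46,42)):
    tgt([.518+(c*x-s*y)/1e3,.1978+(s*x+c*y)/1e3,.055],-.0855,tip=True)
E
```

```text
time_s: 10.4
eef_pos: [0.5181, 0.198, 0.1399]
tool_rot: [-0.0, 0.999, -0.043, 0.0]
wrist_force: [0.2, 0.2, 0.1]
width: 0.0468
t 10.4 grasp [0.5181 0.198  0.0619] xyaw -0.0856 z [ 0.  0. -1.] F [0.2 0.2 0.1] M [ 0.08  0.04 -0.06] w 0.0468 j [0.3  0.5  1.66 0.   0.99 1.96]
time_s: 11.4
eef_pos: [0.5181, 0.198, 0.2076]
tool_rot: [-0.0, 0.999, -0.043, -0.0]
wrist_force: [-0.4, -0.6, -0.1]
width: 0.0105
t 11.4 grasp [0.5181 0.198  0.1296] xyaw -0.0856 z [-0.  0. -1.] F [-0.4 -0.6 -0.1] M [ 0.05  0.03 -0.03] w 0.0105 j [0.3  0.41 1.61 0.   1.12 1.96]
dp [-0.3069, 0.2814, 0.3687] rot [0.0, 0.0002, -0.0001]
dp [-0.3069, -0.2786, 0.3686] rot [0.0, 0.0002, -0.0001]
dp [0.3064, 0.2813, 0.3685] rot [0.0, 0.0002, -0.0001]
dp [0.3064, -0.2787, 0.3685] rot [0.0, 0.0002, -0.0001]
```

View pics/s4.png

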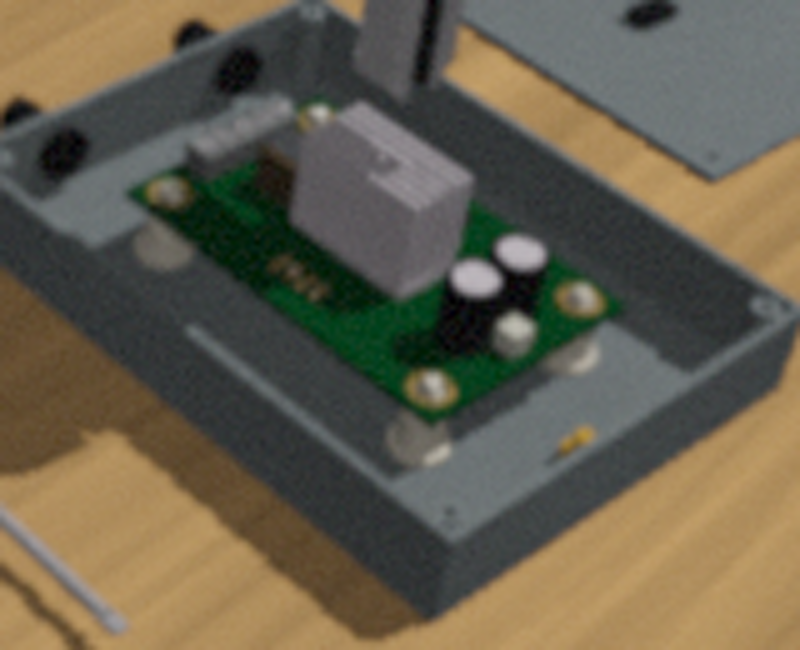

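View pics/t4.png

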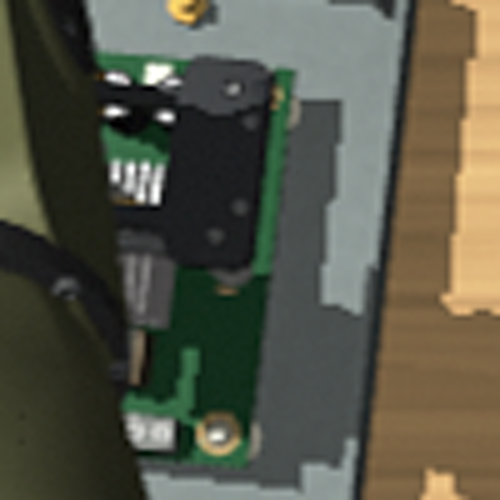

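The board sits loose on the posts and all four heads show in the holes: (170,190), (318,117), (432,388) and (580,297). Next I'll press corner 0.

```bash
python3 -m crank '[{"dp":[-0.06,0.06,0],"rotation":[0,0,0],"jaw":1},{"dp":[-0.13,0.12,0.03],"rotation":[0,0,0],"jaw":1},{"dp":[-0.2,0.18,0.08],"rotation":[0,0,0],"jaw":1},{"dp":[-0.26,0.24,0.14],"rotation":[0,0,0],"jaw":1},{"dp":[-0.307,0.28,0.21],"rotation":[0,0,0],"jaw":1},{"dp":[-0.307,0.28,0.28],"rotation":[0,0,0],"jaw":1},{"dp":[-0.307,0.28,0.35],"rotation":[0,0,0],"jaw":1},{"dp":[-0.307,0.28,0.41],"rotation":[0,0,0],"jaw":1},{"dp":[-0.307,0.28,0.45],"rotation":[0,0,0],"jaw":1},{"dp":[-0.307,0.28,0.47],"rotation":[0,0,0],"jaw":1}]' 20; python3 - <<'E'
from h import *
st()
cv2.imwrite("pics/scene5.png",eyes.camera("scene")[:,:,::-1])
a=cv2.imread("pics/scene5.png")[140:270,330:490]
cv2.imwrite("pics/s5.png",cv2.resize(a,(800,650),interpolation=cv2.INTER_CUBIC))
E
```

```text
time_s: 12.5
eef_pos: [0.4687, 0.1602, 0.1361]
tool_rot: [0.0, 0.999, -0.043, -0.0]
wrist_force: [0.0, -0.1, -0.1]
width: 0.0006
t 12.5 grasp [0.4686 0.1602 0.0581] xyaw -0.0855 z [-0.001 -0.    -1.   ] F [ 0.  -0.1 -0.1] M [0.04 0.02 0.01] w 0.0006 j [0.26 0.39 1.83 0.   0.92 1.91]
```

View pics/s5.png

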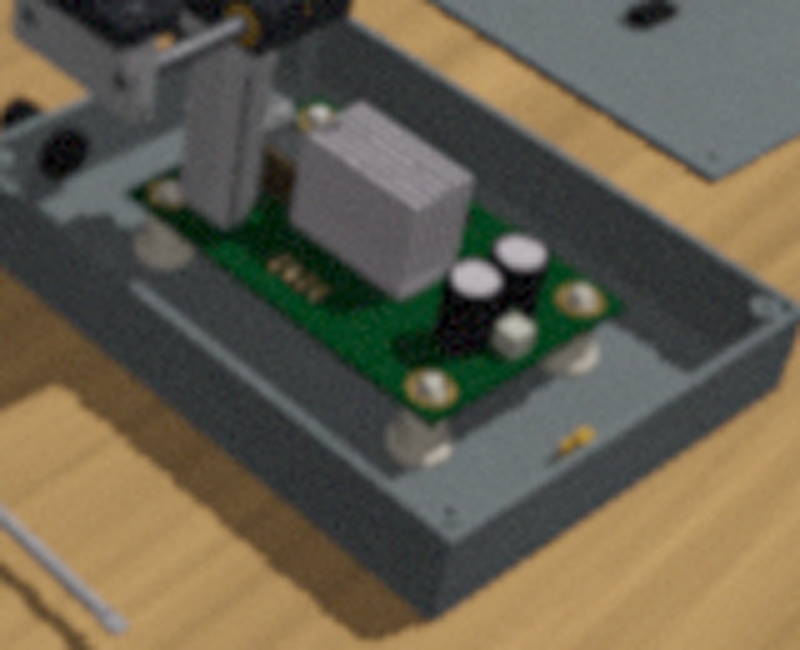

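```bash
python3 -m crank '[{"dp":[0,0,0.008],"rotation":[0,0,0],"jaw":1},{"dp":[0,0,0.016],"rotation":[0,0,0],"jaw":1},{"dp":[0,0,0.024],"rotation":[0,0,0],"jaw":1},{"dp":[0,0,0.03],"rotation":[0,0,0],"jaw":1},{"dp":[0,0,0.036],"rotation":[0,0,0],"jaw":1},{"dp":[0,0,0.042],"rotation":[0,0,0],"jaw":1},{"dp":[0,0,0.048],"rotation":[0,0,0],"jaw":1},{"dp":[0,0,0.054],"rotation":[0,0,0],"jaw":1},{"dp":[0,0,0.06],"rotation":[0,0,0],"jaw":1},{"dp":[0,0,0.06],"rotation":[0,0,0],"jaw":1}]'; python3 - <<'E'
from h import *
st()
E
```

```text
time_s: 13.55
eef_pos: [0.4688, 0.1602, 0.1285]
tool_rot: [-0.0, 0.999, -0.043, 0.0]
wrist_force: [-3.0, -0.2, 8.5]
width: 0.0003
t 13.55 grasp [0.4689 0.1602 0.0505] xyaw -0.0856 z [ 0.001  0.    -1.   ] F [-3.  -0.2  8.5] M [-0.07  0.55  0.01] w 0.0003 j [0.26 0.41 1.83 0.   0.9  1.91]
```

```bash
python3 -m crank '[{"dp":[0,0,0.003],"rotation":[0,0,0],"jaw":1},{"dp":[0,0,0.006],"rotation":[0,0,0],"jaw":1},{"dp":[0,0,0.009],"rotation":[0,0,0],"jaw":1},{"dp":[0,0,0.012],"rotation":[0,0,0],"jaw":1},{"dp":[0,0,0.015],"rotation":[0,0,0],"jaw":1},{"dp":[0,0,0.018],"rotation":[0,0,0],"jaw":1},{"dp":[0,0,0.021],"rotation":[0,0,0],"jaw":1},{"dp":[0,0,0.024],"rotation":[0,0,0],"jaw":1},{"dp":[0,0,0.024],"rotation":[0,0,0],"jaw":1},{"dp":[0,0,0.024],"rotation":[0,0,0],"jaw":1}]'; python3 - <<'E'
from h import *
st()
cv2.imwrite("pics/scene6.png",eyes.camera("scene")[:,:,::-1])
a=cv2.imread("pics/scene6.png")[140:270,330:490]
cv2.imwrite("pics/s6.png",cv2.resize(a,(800,650),interpolation=cv2.INTER_CUBIC))
E
```

```text
time_s: 14.55
eef_pos: [0.4688, 0.1601, 0.1246]
tool_rot: [-0.0, 0.999, -0.043, 0.0]
wrist_force: [-2.3, -1.7, 6.4]
width: 0.0008
t 14.55 grasp [0.4688 0.1601 0.0466] xyaw -0.0856 z [ 0.  0. -1.] F [-2.3 -1.7  6.4] M [-0.04  0.42 -0.02] w 0.0008 j [0.26 0.41 1.83 0.   0.9  1.91]
```

View pics/s6.png

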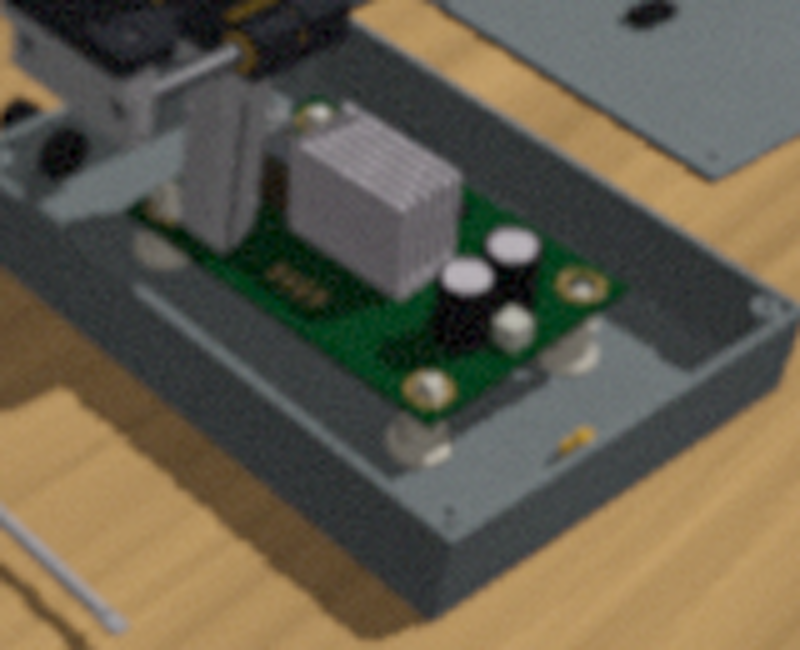

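```bash
python3 -m crank '[{"dp":[0,0,0.003],"rotation":[0,0,0],"jaw":1},{"dp":[0,0,0.006],"rotation":[0,0,0],"jaw":1},{"dp":[0,0,0.009],"rotation":[0,0,0],"jaw":1},{"dp":[0,0,0.012],"rotation":[0,0,0],"jaw":1},{"dp":[0,0,0.014],"rotation":[0,0,0],"jaw":1},{"dp":[0,0,0.016],"rotation":[0,0,0],"jaw":1},{"dp":[0,0,0.016],"rotation":[0,0,0],"jaw":1},{"dp":[0,0,0.016],"rotation":[0,0,0],"jaw":1},{"dp":[0,0,0.016],"rotation":[0,0,0],"jaw":1},{"dp":[0,0,0.016],"rotation":[0,0,0],"jaw":1}]'; python3 - <<'E'
from h import *
st()
cv2.imwrite("pics/scene7.png",eyes.camera("scene")[:,:,::-1])
a=cv2.imread("pics/scene7.png")[140:270,330:490]
cv2.imwrite("pics/s7.png",cv2.resize(a,(800,650),interpolation=cv2.INTER_CUBIC))
E
```

```text
time_s: 15.6
eef_pos: [0.469, 0.1602, 0.1238]
tool_rot: [-0.0, 0.999, -0.043, 0.001]
wrist_force: [-10.1, -3.6, 29.8]
width: 0.0008
t 15.6 grasp [0.4691 0.1602 0.0458] xyaw -0.0856 z [ 0.001  0.    -1.   ] F [-10.1  -3.6  29.8] M [-0.56  2.05  0.  ] w 0.0008 j [ 0.26  0.41  1.83 -0.    0.89  1.91]
```

View pics/s7.png

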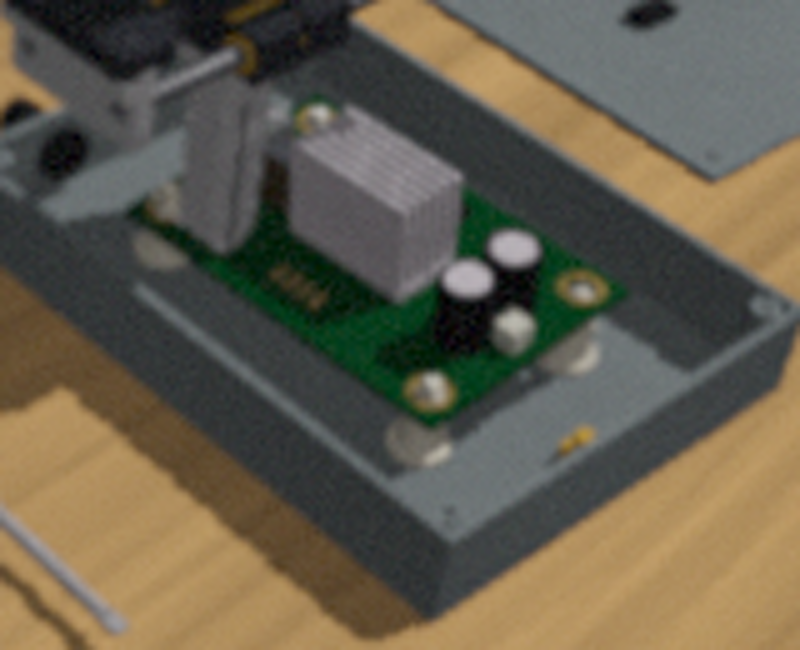

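Corner 0 is through: it stops solid at 30 N with the head standing proud. Now over to corner 3, flying above the heatsink.

```bash
python3 -m crank '[{"dp":[0,0,-0.1],"rotation":[0,0,0],"jaw":1},{"dp":[0,0,-0.27],"rotation":[0,0,0],"jaw":1},{"dp":[0.05,-0.05,-0.45],"rotation":[0,0,0],"jaw":1},{"dp":[0.15,-0.15,-0.53],"rotation":[0,0,0],"jaw":1},{"dp":[0.32,-0.3,-0.54],"rotation":[0,0,0],"jaw":1},{"dp":[0.48,-0.45,-0.52],"rotation":[0,0,0],"jaw":1},{"dp":[0.6,-0.55,-0.44],"rotation":[0,0,0],"jaw":1},{"dp":[0.613,-0.56,-0.32],"rotation":[0,0,0],"jaw":1},{"dp":[0.613,-0.56,-0.2],"rotation":[0,0,0],"jaw":1},{"dp":[0.613,-0.56,-0.13],"rotation":[0,0,0],"jaw":1}]'; python3 - <<'E'
from h import *
st()
x,y=.046,.042;c,s=np.cos(-.0855),np.sin(-.0855)
tgt([.518+(c*x-s*y),.1978+(s*x+c*y),.025],-.0855,tip=True)
cv2.imwrite("pics/scene8.png",eyes.camera("scene")[:,:,::-1])
a=cv2.imread("pics/scene8.png")[140:270,330:490]
cv2.imwrite("pics/s8.png",cv2.resize(a,(800,650),interpolation=cv2.INTER_CUBIC))
E
```

```text
time_s: 16.65
eef_pos: [0.567, 0.2358, 0.1395]
tool_rot: [0.0, 0.999, -0.043, -0.001]
wrist_force: [0.3, 1.1, -0.1]
width: 0.0005
t 16.65 grasp [0.5668 0.2358 0.0615] xyaw -0.0855 z [-0.002 -0.001 -1.   ] F [ 0.3  1.1 -0.1] M [0.02 0.05 0.01] w 0.0005 j [ 0.33  0.61  1.47 -0.    1.06  1.99]
dp [0.003, 0.0003, 0.1166] rot [0.0006, 0.0013, -0.0]
```

View pics/s8.png

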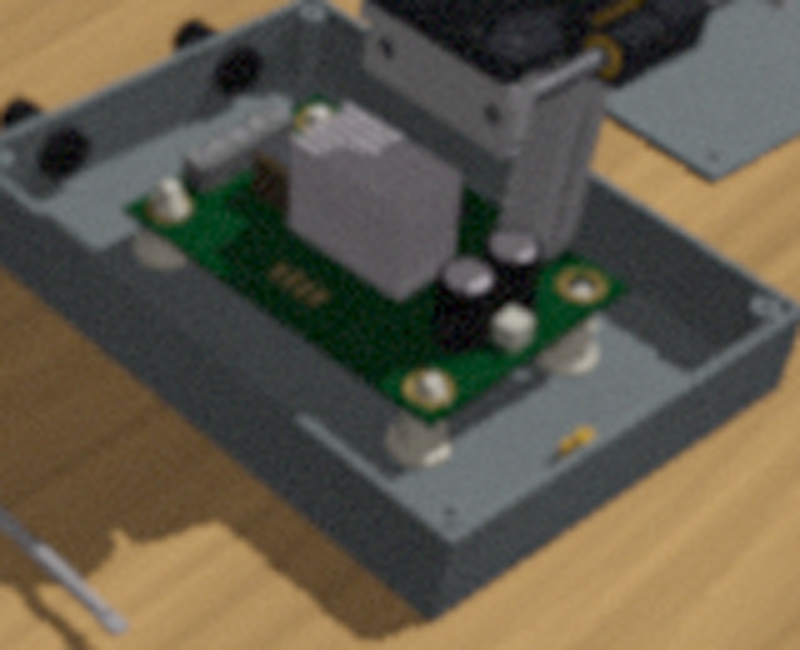

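```bash
python3 -m crank '[{"dp":[0.002,0,0.012],"rotation":[0,0,0],"jaw":1},{"dp":[0.002,0,0.024],"rotation":[0,0,0],"jaw":1},{"dp":[0.002,0,0.035],"rotation":[0,0,0],"jaw":1},{"dp":[0.002,0,0.045],"rotation":[0,0,0],"jaw":1},{"dp":[0.002,0,0.054],"rotation":[0,0,0],"jaw":1},{"dp":[0.002,0,0.062],"rotation":[0,0,0],"jaw":1},{"dp":[0.002,0,0.07],"rotation":[0,0,0],"jaw":1},{"dp":[0.002,0,0.078],"rotation":[0,0,0],"jaw":1},{"dp":[0.002,0,0.086],"rotation":[0,0,0],"jaw":1},{"dp":[0.002,0,0.09],"rotation":[0,0,0],"jaw":1}]'; python3 - <<'E'
from h import *
st()
E
```

```text
time_s: 17.7
eef_pos: [0.5681, 0.236, 0.1285]
tool_rot: [-0.0, 0.999, -0.043, 0.001]
wrist_force: [-0.7, 1.0, 9.8]
width: 0.0002
t 17.7 grasp [0.5682 0.2361 0.0505] xyaw -0.0856 z [ 0.001  0.    -1.   ] F [-0.7  1.   9.8] M [ 0.15  0.07 -0.01] w 0.0002 j [0.33 0.63 1.48 0.   1.04 1.99]
```

```bash
python3 -m crank '[{"dp":[0,0,0.004],"rotation":[0,0,0],"jaw":1},{"dp":[0,0,0.008],"rotation":[0,0,0],"jaw":1},{"dp":[0,0,0.012],"rotation":[0,0,0],"jaw":1},{"dp":[0,0,0.016],"rotation":[0,0,0],"jaw":1},{"dp":[0,0,0.019],"rotation":[0,0,0],"jaw":1},{"dp":[0,0,0.022],"rotation":[0,0,0],"jaw":1},{"dp":[0,0,0.025],"rotation":[0,0,0],"jaw":1},{"dp":[0,0,0.028],"rotation":[0,0,0],"jaw":1},{"dp":[0,0,0.03],"rotation":[0,0,0],"jaw":1},{"dp":[0,0,0.03],"rotation":[0,0,0],"jaw":1}]'; python3 - <<'E'
from h import *
st()
E
```

```text
time_s: 18.7
eef_pos: [0.5675, 0.2357, 0.1228]
tool_rot: [0.0, 0.999, -0.043, -0.001]
wrist_force: [-0.6, 0.3, -0.1]
width: 0.0006
t 18.7 grasp [0.5674 0.2357 0.0448] xyaw -0.0857 z [-0.001 -0.    -1.   ] F [-0.6  0.3 -0.1] M [-0.01  0.    0.01] w 0.0006 j [ 0.33  0.64  1.48 -0.    1.03  1.99]
```

Corner 3 has clicked through: the force fell to 0 with the tip at 25.8 mm. Next is corner 1, going along the board's +y side.

```bash
python3 -m crank '[{"dp":[0,0,-0.06],"rotation":[0,0,0],"jaw":1},{"dp":[-0.03,0,-0.14],"rotation":[0,0,0],"jaw":1},{"dp":[-0.1,0,-0.18],"rotation":[0,0,0],"jaw":1},{"dp":[-0.2,0,-0.2],"rotation":[0,0,0],"jaw":1},{"dp":[-0.32,0,-0.2],"rotation":[0,0,0],"jaw":1},{"dp":[-0.44,0,-0.19],"rotation":[0,0,0],"jaw":1},{"dp":[-0.54,0,-0.17],"rotation":[0,0,0],"jaw":1},{"dp":[-0.6,0,-0.14],"rotation":[0,0,0],"jaw":1},{"dp":[-0.613,0,-0.1],"rotation":[0,0,0],"jaw":1},{"dp":[-0.613,0,-0.08],"rotation":[0,0,0],"jaw":1}]'; python3 - <<'E'
from h import *
st()
x,y=-.046,.042;c,s=np.cos(-.0855),np.sin(-.0855)
tgt([.518+(c*x-s*y),.1978+(s*x+c*y),.025],-.0855,tip=True)
cv2.imwrite("pics/scene9.png",eyes.camera("scene")[:,:,::-1])
a=cv2.imread("pics/scene9.png")[140:270,330:490]
cv2.imwrite("pics/s9.png",cv2.resize(a,(800,650),interpolation=cv2.INTER_CUBIC))
E
```

```text
time_s: 19.7
eef_pos: [0.476, 0.2437, 0.135]
tool_rot: [0.0, 0.999, -0.043, -0.0]
wrist_force: [-0.4, 0.6, 0.4]
width: 0.0005
t 19.7 grasp [0.476  0.2437 0.057 ] xyaw -0.0855 z [-0. -0. -1.] F [-0.4  0.6  0.4] M [0.01 0.02 0.01] w 0.0005 j [ 0.4   0.47  1.72 -0.    0.96  2.06]
dp [-0.0017, 0.0012, 0.0869] rot [0.0001, 0.0001, 0.0]
```

View pics/s9.png

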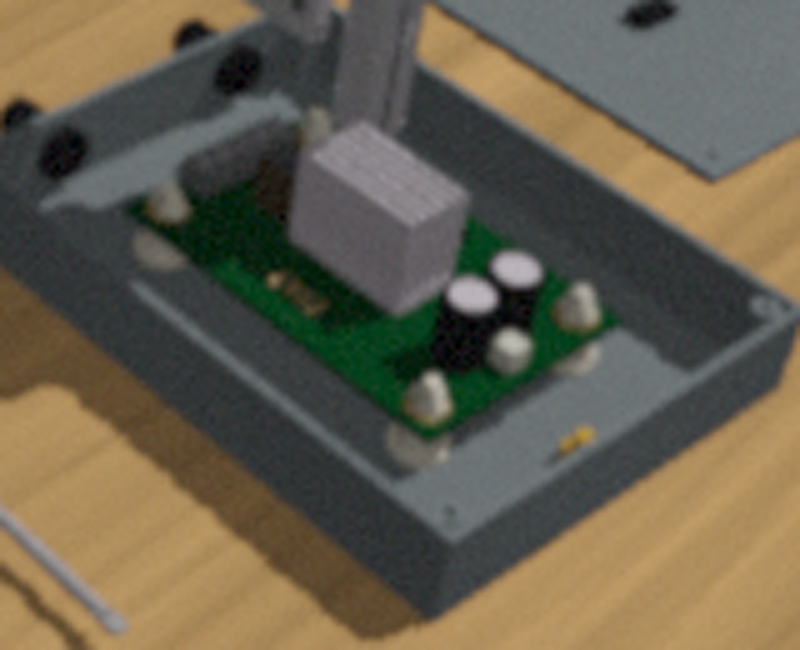

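```bash
python3 -m crank '[{"dp":[0,0,0.008],"rotation":[0,0,0],"jaw":1},{"dp":[0,0,0.016],"rotation":[0,0,0],"jaw":1},{"dp":[0,0,0.024],"rotation":[0,0,0],"jaw":1},{"dp":[0,0,0.032],"rotation":[0,0,0],"jaw":1},{"dp":[0,0,0.039],"rotation":[0,0,0],"jaw":1},{"dp":[0,0,0.046],"rotation":[0,0,0],"jaw":1},{"dp":[0,0,0.053],"rotation":[0,0,0],"jaw":1},{"dp":[0,0,0.06],"rotation":[0,0,0],"jaw":1},{"dp":[0,0,0.066],"rotation":[0,0,0],"jaw":1},{"dp":[0,0,0.068],"rotation":[0,0,0],"jaw":1}]'; python3 - <<'E'
from h import *
st()
E
```

```text
time_s: 20.75
eef_pos: [0.4761, 0.2437, 0.1251]
tool_rot: [0.0, 0.999, -0.043, -0.0]
wrist_force: [-0.3, -0.2, 0.4]
width: 0.0004
t 20.75 grasp [0.4761 0.2437 0.0471] xyaw -0.0856 z [-0. -0. -1.] F [-0.3 -0.2  0.4] M [ 0.    0.02 -0.02] w 0.0004 j [0.4  0.48 1.72 0.   0.94 2.06]
```

```bash
python3 -m crank '[{"dp":[0,0,0.003],"rotation":[0,0,0],"jaw":1},{"dp":[0,0,0.006],"rotation":[0,0,0],"jaw":1},{"dp":[0,0,0.009],"rotation":[0,0,0],"jaw":1},{"dp":[0,0,0.012],"rotation":[0,0,0],"jaw":1},{"dp":[0,0,0.015],"rotation":[0,0,0],"jaw":1},{"dp":[0,0,0.018],"rotation":[0,0,0],"jaw":1},{"dp":[0,0,0.02],"rotation":[0,0,0],"jaw":1},{"dp":[0,0,0.022],"rotation":[0,0,0],"jaw":1},{"dp":[0,0,0.022],"rotation":[0,0,0],"jaw":1},{"dp":[0,0,0.022],"rotation":[0,0,0],"jaw":1}]'; python3 - <<'E'
from h import *
st()
E
```

```text
time_s: 21.75
eef_pos: [0.4762, 0.2437, 0.1224]
tool_rot: [-0.0, 0.999, -0.043, 0.0]
wrist_force: [-3.2, -0.9, 8.5]
width: 0.0006
t 21.75 grasp [0.4762 0.2437 0.0444] xyaw -0.0856 z [ 0.  0. -1.] F [-3.2 -0.9  8.5] M [-0.24  0.62  0.02] w 0.0006 j [ 0.4   0.49  1.72 -0.    0.93  2.06]
```

```bash
python3 -m crank '[{"dp":[0,0,0.001],"rotation":[0,0,0],"jaw":1},{"dp":[0,0,0.002],"rotation":[0,0,0],"jaw":1},{"dp":[0,0,0.003],"rotation":[0,0,0],"jaw":1},{"dp":[0,0,0.004],"rotation":[0,0,0],"jaw":1},{"dp":[0,0,0.005],"rotation":[0,0,0],"jaw":1},{"dp":[0,0,0.006],"rotation":[0,0,0],"jaw":1},{"dp":[0,0,0.007],"rotation":[0,0,0],"jaw":1},{"dp":[0,0,0.008],"rotation":[0,0,0],"jaw":1},{"dp":[0,0,0.008],"rotation":[0,0,0],"jaw":1},{"dp":[0,0,0.008],"rotation":[0,0,0],"jaw":1}]'; python3 - <<'E'
from h import *
st()
E
```

```text
time_s: 22.75
eef_pos: [0.4764, 0.2439, 0.1223]
tool_rot: [-0.0, 0.999, -0.043, 0.0]
wrist_force: [-7.5, -4.4, 20.6]
width: 0.0006
t 22.75 grasp [0.4764 0.2439 0.0443] xyaw -0.0856 z [ 0.001  0.    -1.   ] F [-7.5 -4.4 20.6] M [-0.72  1.49 -0.09] w 0.0006 j [ 0.4   0.49  1.72 -0.    0.93  2.06]
```

Corner 1 is solid at 25.3 mm under 20.6 N, so it is home. Hop to corner 2.

```bash
python3 -m crank '[{"dp":[0,0,-0.1],"rotation":[0,0,0],"jaw":1},{"dp":[0,0,-0.27],"rotation":[0,0,0],"jaw":1},{"dp":[0.05,0.05,-0.45],"rotation":[0,0,0],"jaw":1},{"dp":[0.15,0.15,-0.53],"rotation":[0,0,0],"jaw":1},{"dp":[0.32,0.3,-0.54],"rotation":[0,0,0],"jaw":1},{"dp":[0.48,0.45,-0.52],"rotation":[0,0,0],"jaw":1},{"dp":[0.6,0.55,-0.44],"rotation":[0,0,0],"jaw":1},{"dp":[0.613,0.56,-0.32],"rotation":[0,0,0],"jaw":1},{"dp":[0.613,0.56,-0.19],"rotation":[0,0,0],"jaw":1},{"dp":[0.613,0.56,-0.1],"rotation":[0,0,0],"jaw":1}]'; python3 - <<'E'
from h import *
st()
x,y=.046,-.042;c,s=np.cos(-.0855),np.sin(-.0855)
tgt([.518+(c*x-s*y),.1978+(s*x+c*y),.025],-.0855,tip=True)
E
```

```text
time_s: 23.75
eef_pos: [0.5603, 0.1519, 0.1343]
tool_rot: [0.0, 0.999, -0.043, -0.001]
wrist_force: [0.0, 0.4, 0.2]
width: 0.0002
t 23.75 grasp [0.5602 0.1519 0.0563] xyaw -0.086 z [-0.001 -0.    -1.   ] F [0.  0.4 0.2] M [ 0.02  0.02 -0.01] w 0.0002 j [0.2  0.55 1.58 0.   1.01 1.86]
dp [-0.0004, -0.0007, 0.0818] rot [0.0002, 0.0008, -0.0003]
```

```bash
python3 -m crank '[{"dp":[0,0,0.008],"rotation":[0,0,0],"jaw":1},{"dp":[0,0,0.016],"rotation":[0,0,0],"jaw":1},{"dp":[0,0,0.024],"rotation":[0,0,0],"jaw":1},{"dp":[0,0,0.032],"rotation":[0,0,0],"jaw":1},{"dp":[0,0,0.04],"rotation":[0,0,0],"jaw":1},{"dp":[0,0,0.048],"rotation":[0,0,0],"jaw":1},{"dp":[0,0,0.056],"rotation":[0,0,0],"jaw":1},{"dp":[0,0,0.063],"rotation":[0,0,0],"jaw":1},{"dp":[0,0,0.069],"rotation":[0,0,0],"jaw":1},{"dp":[0,0,0.073],"rotation":[0,0,0],"jaw":1}]'; python3 - <<'E'
from h import *
st()
E
```

```text
time_s: 24.75
eef_pos: [0.5606, 0.1522, 0.1247]
tool_rot: [0.0, 0.999, -0.043, -0.0]
wrist_force: [-0.2, 0.4, 0.4]
width: 0.0002
t 24.75 grasp [0.5606 0.1522 0.0467] xyaw -0.0856 z [-0. -0. -1.] F [-0.2  0.4  0.4] M [ 0.07  0.02 -0.05] w 0.0002 j [ 0.2   0.57  1.58 -0.    0.99  1.86]
```

```bash
python3 -m crank '[{"dp":[0,0,0.003],"rotation":[0,0,0],"jaw":1},{"dp":[0,0,0.006],"rotation":[0,0,0],"jaw":1},{"dp":[0,0,0.009],"rotation":[0,0,0],"jaw":1},{"dp":[0,0,0.012],"rotation":[0,0,0],"jaw":1},{"dp":[0,0,0.015],"rotation":[0,0,0],"jaw":1},{"dp":[0,0,0.018],"rotation":[0,0,0],"jaw":1},{"dp":[0,0,0.021],"rotation":[0,0,0],"jaw":1},{"dp":[0,0,0.023],"rotation":[0,0,0],"jaw":1},{"dp":[0,0,0.025],"rotation":[0,0,0],"jaw":1},{"dp":[0,0,0.025],"rotation":[0,0,0],"jaw":1}]'; python3 - <<'E'
from h import *
st()
E
```

```text
time_s: 25.75
eef_pos: [0.5608, 0.1523, 0.1223]
tool_rot: [-0.0, 0.999, -0.043, 0.0]
wrist_force: [-5.8, -1.7, 14.4]
width: 0.0002
t 25.75 grasp [0.5608 0.1523 0.0443] xyaw -0.0856 z [ 0.001  0.    -1.   ] F [-5.8 -1.7 14.4] M [-0.2   1.27  0.04] w 0.0002 j [0.2  0.57 1.59 0.   0.98 1.86]
```

Contact at 25.3 mm with 14 N. I'll push a touch more to pass the click force.

```bash
python3 -m crank '[{"dp":[0,0,0.001],"rotation":[0,0,0],"jaw":1},{"dp":[0,0,0.002],"rotation":[0,0,0],"jaw":1},{"dp":[0,0,0.003],"rotation":[0,0,0],"jaw":1},{"dp":[0,0,0.004],"rotation":[0,0,0],"jaw":1},{"dp":[0,0,0.005],"rotation":[0,0,0],"jaw":1},{"dp":[0,0,0.006],"rotation":[0,0,0],"jaw":1},{"dp":[0,0,0.007],"rotation":[0,0,0],"jaw":1},{"dp":[0,0,0.008],"rotation":[0,0,0],"jaw":1},{"dp":[0,0,0.008],"rotation":[0,0,0],"jaw":1},{"dp":[0,0,0.008],"rotation":[0,0,0],"jaw":1}]'; python3 - <<'E'
from h import *
st()
E
```

```text
time_s: 26.75
eef_pos: [0.561, 0.1524, 0.1222]
tool_rot: [-0.0, 0.999, -0.043, 0.001]
wrist_force: [-10.3, -1.8, 26.1]
width: 0.0002
t 26.75 grasp [0.5612 0.1524 0.0442] xyaw -0.0855 z [ 0.002  0.    -1.   ] F [-10.3  -1.8  26.1] M [-0.3   1.99  0.03] w 0.0002 j [0.2  0.57 1.59 0.   0.98 1.86]
```

Corner 2 is solid too. Corner 3 hasn't been checked under load yet, so I'll re-press it.

```bash
python3 -m crank '[{"dp":[0,0,-0.1],"rotation":[0,0,0],"jaw":1},{"dp":[0,0,-0.27],"rotation":[0,0,0],"jaw":1},{"dp":[0,-0.05,-0.43],"rotation":[0,0,0],"jaw":1},{"dp":[0,-0.15,-0.5],"rotation":[0,0,0],"jaw":1},{"dp":[0,-0.3,-0.5],"rotation":[0,0,0],"jaw":1},{"dp":[0,-0.45,-0.48],"rotation":[0,0,0],"jaw":1},{"dp":[0,-0.55,-0.38],"rotation":[0,0,0],"jaw":1},{"dp":[0,-0.56,-0.24],"rotation":[0,0,0],"jaw":1},{"dp":[0,-0.56,-0.12],"rotation":[0,0,0],"jaw":1},{"dp":[0,-0.56,-0.06],"rotation":[0,0,0],"jaw":1}]'; python3 - <<'E'
from h import *
st()
x,y=.046,.042;c,s=np.cos(-.0855),np.sin(-.0855)
tgt([.518+(c*x-s*y),.1978+(s*x+c*y),.025],-.0855,tip=True)
E
```

```text
time_s: 27.75
eef_pos: [0.567, 0.2365, 0.1266]
tool_rot: [0.0, 0.999, -0.042, -0.001]
wrist_force: [0.6, 0.5, -0.1]
width: 0.0004
t 27.75 grasp [0.5668 0.2364 0.0486] xyaw -0.085 z [-0.003 -0.001 -1.   ] F [ 0.6  0.5 -0.1] M [-0.01  0.01  0.01] w 0.0004 j [0.34 0.63 1.48 0.   1.04 1.99]
dp [0.0034, 0.005, 0.0308] rot [0.0007, 0.0016, 0.0003]
```

```bash
python3 -m crank '[{"dp":[0,0,0.007],"rotation":[0,0,0],"jaw":1},{"dp":[0,0,0.014],"rotation":[0,0,0],"jaw":1},{"dp":[0,0,0.021],"rotation":[0,0,0],"jaw":1},{"dp":[0,0,0.027],"rotation":[0,0,0],"jaw":1},{"dp":[0,0,0.033],"rotation":[0,0,0],"jaw":1},{"dp":[0,0,0.038],"rotation":[0,0,0],"jaw":1},{"dp":[0,0,0.043],"rotation":[0,0,0],"jaw":1},{"dp":[0,0,0.048],"rotation":[0,0,0],"jaw":1},{"dp":[0,0,0.05],"rotation":[0,0,0],"jaw":1},{"dp":[0,0,0.05],"rotation":[0,0,0],"jaw":1}]'; python3 - <<'E'
from h import *
st()
E
```

```text
time_s: 28.75
eef_pos: [0.5679, 0.2359, 0.1224]
tool_rot: [-0.0, 0.999, -0.043, 0.0]
wrist_force: [-4.7, -1.5, 11.2]
width: 0.0003
t 28.75 grasp [0.5679 0.2359 0.0444] xyaw -0.0857 z [ 0.001  0.    -1.   ] F [-4.7 -1.5 11.2] M [-0.27  0.93 -0.02] w 0.0003 j [ 0.33  0.64  1.48 -0.    1.03  1.99]
```

```bash
python3 -m crank '[{"dp":[0,0,0.001],"rotation":[0,0,0],"jaw":1},{"dp":[0,0,0.002],"rotation":[0,0,0],"jaw":1},{"dp":[0,0,0.003],"rotation":[0,0,0],"jaw":1},{"dp":[0,0,0.004],"rotation":[0,0,0],"jaw":1},{"dp":[0,0,0.005],"rotation":[0,0,0],"jaw":1},{"dp":[0,0,0.006],"rotation":[0,0,0],"jaw":1},{"dp":[0,0,0.007],"rotation":[0,0,0],"jaw":1},{"dp":[0,0,0.008],"rotation":[0,0,0],"jaw":1},{"dp":[0,0,0.008],"rotation":[0,0,0],"jaw":1},{"dp":[0,0,0.008],"rotation":[0,0,0],"jaw":1}]'; python3 - <<'E'
from h import *
st()
E
python3 -m crank '[{"dp":[0,0,-0.06],"rotation":[0,0,0],"jaw":1},{"dp":[0,0,-0.16],"rotation":[0,0,0],"jaw":1},{"dp":[0,0,-0.3],"rotation":[0,0,0],"jaw":1},{"dp":[0,0,-0.45],"rotation":[0,0,0],"jaw":1},{"dp":[-0.2,0,-0.6],"rotation":[0,0,0],"jaw":1},{"dp":[-0.4,0,-0.75],"rotation":[0,0,0],"jaw":1},{"dp":[-0.6,0,-0.85],"rotation":[0,0,0],"jaw":1},{"dp":[-0.7,0,-0.92],"rotation":[0,0,0],"jaw":1},{"dp":[-0.75,0,-0.97],"rotation":[0,0,0],"jaw":1},{"dp":[-0.75,0,-1],"rotation":[0,0,0],"jaw":1}]'; python3 - <<'E'
from h import *
st()
for n in("scene","top"): cv2.imwrite(f"pics/{n}10.png",eyes.camera(n)[:,:,::-1])
a=cv2.imread("pics/scene10.png")[140:270,330:490]
cv2.imwrite("pics/s10.png",cv2.resize(a,(800,650),interpolation=cv2.INTER_CUBIC))
E
```

```text
time_s: 29.75
eef_pos: [0.5682, 0.236, 0.1223]
tool_rot: [-0.0, 0.999, -0.043, 0.001]
wrist_force: [-6.4, -3.9, 20.5]
width: 0.0008
t 29.75 grasp [0.5683 0.236  0.0443] xyaw -0.0856 z [ 0.002  0.001 -1.   ] F [-6.4 -3.9 20.5] M [-0.59  1.49  0.06] w 0.0008 j [ 0.33  0.64  1.48 -0.    1.02  1.99]
time_s: 30.75
eef_pos: [0.4555, 0.2457, 0.2713]
tool_rot: [-0.0, 0.999, -0.043, 0.001]
wrist_force: [0.3, -0.2, 0.0]
width: 0.0006
t 30.75 grasp [0.4556 0.2457 0.1933] xyaw -0.0852 z [ 0.001  0.001 -1.   ] F [ 0.3 -0.2  0. ] M [ 0.01  0.02 -0.01] w 0.0006 j [0.42 0.26 1.65 0.   1.23 2.08]
```

View pics/s10.png

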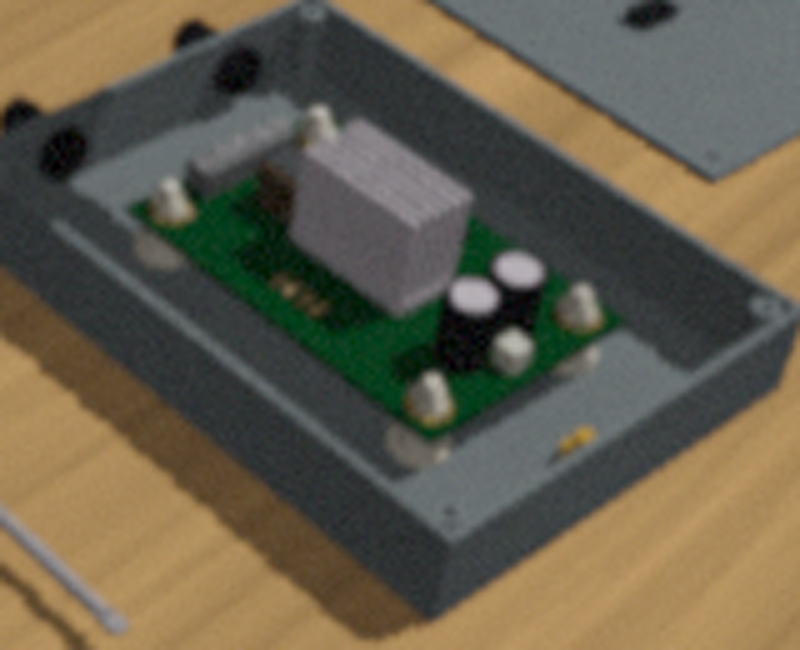

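View pics/scene10.png

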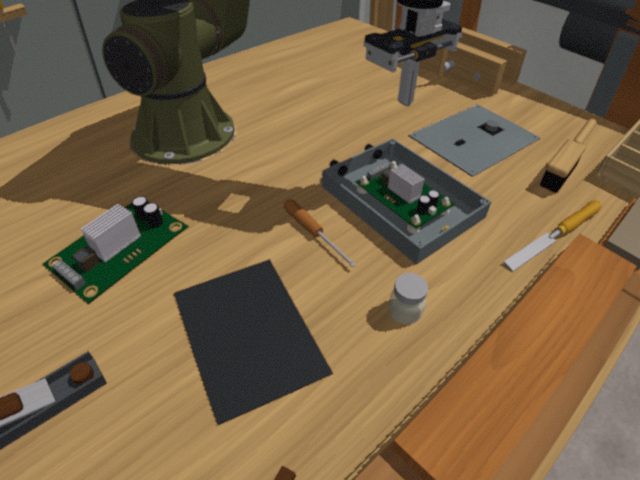

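All four heads stand equally proud ((170,200), (320,125), (430,395), (580,305)), and the jar and screwdriver haven't moved. Corner 0 was only loaded while the board was tilted, so I'll re-check it.

```bash
python3 - <<'E'
from h import *
x,y=-.046,-.042;c,s=np.cos(-.0855),np.sin(-.0855)
tgt([.518+(c*x-s*y),.1978+(s*x+c*y),.04],-.0855,tip=True)
E
```

```text
dp [0.1295, 0.5622, 0.8912] rot [-0.0003, -0.0006, -0.0002]
```

```bash
python3 -m crank '[{"dp":[0.03,0.12,0],"rotation":[0,0,0],"jaw":1},{"dp":[0.06,0.26,0.05],"rotation":[0,0,0],"jaw":1},{"dp":[0.1,0.4,0.13],"rotation":[0,0,0],"jaw":1},{"dp":[0.125,0.52,0.25],"rotation":[0,0,0],"jaw":1},{"dp":[0.13,0.56,0.4],"rotation":[0,0,0],"jaw":1},{"dp":[0.13,0.56,0.55],"rotation":[0,0,0],"jaw":1},{"dp":[0.13,0.56,0.7],"rotation":[0,0,0],"jaw":1},{"dp":[0.13,0.56,0.82],"rotation":[0,0,0],"jaw":1},{"dp":[0.13,0.56,0.89],"rotation":[0,0,0],"jaw":1},{"dp":[0.13,0.56,0.92],"rotation":[0,0,0],"jaw":1}]'; python3 - <<'E'
from h import *
st()
E
```

```text
time_s: 31.85
eef_pos: [0.468, 0.1599, 0.1309]
tool_rot: [0.0, 0.999, -0.043, -0.001]
wrist_force: [0.3, -0.3, -0.0]
width: 0.0007
t 31.85 grasp [0.4678 0.1598 0.0529] xyaw -0.086 z [-0.002 -0.    -1.   ] F [ 0.3 -0.3 -0. ] M [0.01 0.05 0.03] w 0.0007 j [ 0.26  0.4   1.83 -0.    0.91  1.91]
```

```bash
python3 -m crank '[{"dp":[0,0,0.01],"rotation":[0,0,0],"jaw":1},{"dp":[0,0,0.02],"rotation":[0,0,0],"jaw":1},{"dp":[0,0,0.03],"rotation":[0,0,0],"jaw":1},{"dp":[0,0,0.04],"rotation":[0,0,0],"jaw":1},{"dp":[0,0,0.048],"rotation":[0,0,0],"jaw":1},{"dp":[0,0,0.054],"rotation":[0,0,0],"jaw":1},{"dp":[0,0,0.06],"rotation":[0,0,0],"jaw":1},{"dp":[0,0,0.065],"rotation":[0,0,0],"jaw":1},{"dp":[0,0,0.068],"rotation":[0,0,0],"jaw":1},{"dp":[0,0,0.068],"rotation":[0,0,0],"jaw":1}]'; python3 - <<'E'
from h import *
st()
E
```

```text
time_s: 32.85
eef_pos: [0.468, 0.1602, 0.1224]
tool_rot: [0.0, 0.999, -0.043, 0.0]
wrist_force: [-3.8, -0.7, 8.6]
width: 0.0002
t 32.85 grasp [0.468  0.1602 0.0444] xyaw -0.0856 z [ 0. -0. -1.] F [-3.8 -0.7  8.6] M [-0.2   0.63  0.02] w 0.0002 j [ 0.26  0.42  1.84 -0.    0.89  1.91]
```

Contact is at 25.4 mm, level with the other three. A little more force, then retreat.

```bash
python3 -m crank '[{"dp":[0,0,0.001],"rotation":[0,0,0],"jaw":1},{"dp":[0,0,0.002],"rotation":[0,0,0],"jaw":1},{"dp":[0,0,0.003],"rotation":[0,0,0],"jaw":1},{"dp":[0,0,0.004],"rotation":[0,0,0],"jaw":1},{"dp":[0,0,0.005],"rotation":[0,0,0],"jaw":1},{"dp":[0,0,0.006],"rotation":[0,0,0],"jaw":1},{"dp":[0,0,0.007],"rotation":[0,0,0],"jaw":1},{"dp":[0,0,0.008],"rotation":[0,0,0],"jaw":1},{"dp":[0,0,0.008],"rotation":[0,0,0],"jaw":1},{"dp":[0,0,0.008],"rotation":[0,0,0],"jaw":1}]'; python3 - <<'E'
from h import *
st()
E
python3 -m crank '[{"dp":[0,0,-0.06],"rotation":[0,0,0],"jaw":1},{"dp":[0,0,-0.16],"rotation":[0,0,0],"jaw":1},{"dp":[0,0,-0.3],"rotation":[0,0,0],"jaw":1},{"dp":[0,0,-0.45],"rotation":[0,0,0],"jaw":1},{"dp":[-0.05,0,-0.6],"rotation":[0,0,0],"jaw":1},{"dp":[-0.1,0,-0.75],"rotation":[0,0,0],"jaw":1},{"dp":[-0.2,0,-0.85],"rotation":[0,0,0],"jaw":1},{"dp":[-0.3,0,-0.92],"rotation":[0,0,0],"jaw":1},{"dp":[-0.35,0,-0.97],"rotation":[0,0,0],"jaw":1},{"dp":[-0.35,0,-1],"rotation":[0,0,0],"jaw":1}]'; python3 - <<'E'
from h import *
st()
cv2.imwrite("pics/scene11.png",eyes.camera("scene")[:,:,::-1])
a=cv2.imread("pics/scene11.png")[140:320,280:500]
cv2.imwrite("pics/s11.png",cv2.resize(a,(733,600),interpolation=cv2.INTER_CUBIC))
E
```

```text
time_s: 33.85
eef_pos: [0.4682, 0.1602, 0.1222]
tool_rot: [-0.0, 0.999, -0.043, 0.0]
wrist_force: [-8.5, -3.2, 23.6]
width: 0.0003
t 33.85 grasp [0.4682 0.1602 0.0442] xyaw -0.0855 z [ 0.001  0.    -1.   ] F [-8.5 -3.2 23.6] M [-0.58  1.76 -0.02] w 0.0003 j [ 0.26  0.42  1.84 -0.    0.89  1.91]
time_s: 34.85
eef_pos: [0.4153, 0.1648, 0.2714]
tool_rot: [-0.0, 0.999, -0.043, 0.0]
wrist_force: [0.7, 0.9, -0.6]
width: 0.0006
t 34.85 grasp [0.4153 0.1648 0.1934] xyaw -0.0852 z [ 0.001  0.    -1.   ] F [ 0.7  0.9 -0.6] M [ 0.03  0.04 -0.06] w 0.0006 j [ 0.3   0.1   1.84 -0.    1.2   1.95]
```

View pics/s11.png

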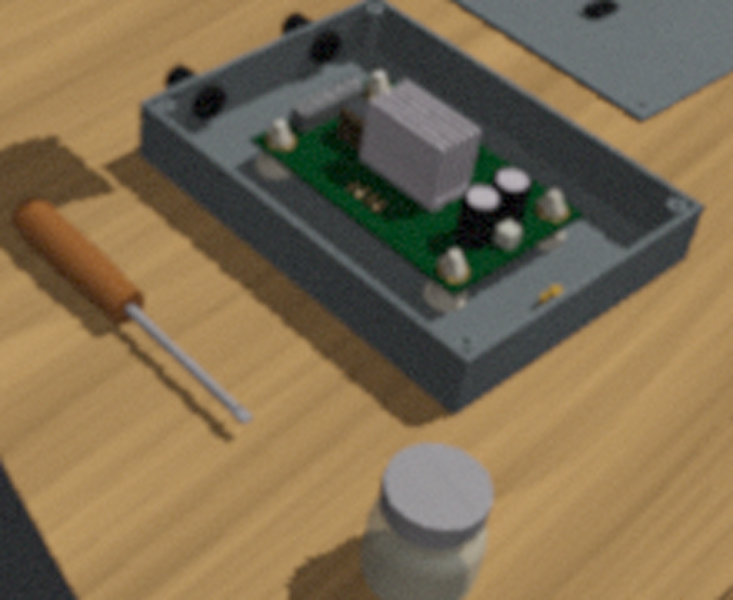

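The board lies level on the shoulders with all four heads proud ((281,135), (377,85), (453,263), (555,205)). The terminal strip is at the gland end and the arm is clear. Handing in.

```bash
python3 -c "
from bench import workorder; print(workorder.sign_off())"
```

```text
the job is handed in; nothing more can be done
None
```

The board is in the box, clicked onto all four posts and fully home, with its terminal strip at the gland end. I handed the job in at about 35 s of the 51 s allowed.

I lifted the smaller board off the mat by its heatsink, set it over the posts and pressed the bare spots in the order 0, 3, 1, 2, with 0 and 3 pressed again to check.

- **Seating:** under 20–26 N each spot held solid with the fingertip at about 25.2–25.3 mm. A home board's top face is at 25 mm.
- **Press force:** the highest vertical force I read was about 30 N, on corner 0. Readings come only at the end of each move, so a brief peak in between would not show.
- **Clicks:** corners 0 and 3 went through under the finger. Corners 1 and 2 offered no springy resistance when I reached them. They seem to have gone down when corner 3 snapped through, or just as I touched them, so I did not see those two clicks separately.
- **Pictures:** the last one shows all four post heads standing equally above a level board. The screwdriver and jar had not visibly moved, and the arm was clear of everything.
- **Disagreement:** the two cameras first differed by about 3–4 mm on where the posts stood. I settled this by looking through the board's holes while hovering, and the board then went over the posts without side force.

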